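# Sort washed left and right rack cheeks from the revolving drainer

## Robot

A 7-joint arm with a two-finger parallel gripper is mounted at the origin on the work surface. World frame = base frame: x ahead of the robot, y to its left, z up, the work surface at z = 0. Lengths are in m, angles in rad, forces in N, time in s.
With the tool pointing down it reaches from about 0.35 to 0.9 m from the base axis. Payload 19.9 kg.
Tool frame: the origin (TCP) lies between the finger pads; the fingertips stand 22 mm ahead of it and the grasp point (between the pads) lies 3 mm ahead of it; z points along the fingers, y is the line along which they close (so a half turn about z gives the same grasp; the last joint's range is limited). The gripper opens to 94 mm and grips with 3 to 60 N. Pads are 16 mm wide; open, the fingers measure 119 mm over their backs; the gripper's body (75 mm by 177 mm) begins 78 mm behind the grasp point.
Start: joints at [-1.147, 0.417, -0.01, 1.614, 0.005, 1.111, -0.053], TCP at [0.28, 0.559, 0.227] pointing down, gripper open.
Joint ranges: [-2.81, 2.81], [-0.39, 2.02], [-1.27, 1.25], [0.06, 2.57], [-1.19, 4.33], [0.19, 2], [-2.82, 2.82]. Speed limits (rad/s): [1.89, 1.89, 2.39, 2.39, 3.01, 3.01, 3.01].

## Interface

Orientations are given as a 3x3 rotation matrix whose columns are the frame's x, y, z axes.
In Python, from cell import * gives the robot as it stands.
- The arm moves only by the tool send_rows, never from a script. Its argument "steps" is one flat list of numbers, 4 for each row, row after row: the shift along the tool's x, y, z in m, then the turn about the tool's z in rad. In form: [dx, dy, dz, twist, dx, dy, dz, twist, ...]. A call has 1 to 12 rows; each row is the pose to reach, as a shift and turn from the pose commanded when the call began, along the tool's axes at that moment; what a row does not reach only later rows make up. A row lasts 1/12 s, in which the tool goes at most 41.7 mm and 7.16 degrees, less where a joint would pass 70% of its speed; a pose out of reach is approached as far as the arm can. A call with a gripper value outside its range is refused whole. "claw" is the closure, from 0 (fully open) to 1 (shut), set as the call begins (left out, the last holds). The fingers move at their own pace and stop on an object; "squeeze" is the grip in N (left out, the last holds). Time passes only in rows, so rows that repeat a pose let the fingers close. It gives the time, the measured TCP pose, the force, the opening and the grip force at its end, in the units of the state.
- sense(): the state, without advancing time (a new reading comes with each control period).
- capture(name): name is "scene" or "side" or "wrist"; returns the picture (384x512x3 uint8, red, green, blue); there is no depth.
- calibration(name): a dict with "vertical_fov" (degrees; the focal length in pixels is half the picture's height over the tangent of half this angle, whatever the lens; pixels are square), "cx", "cy" (the principal point, pixels), "dist_coeffs" ([k1, k2, p1, p2, k3] as OpenCV has them; the pictures are not rectified), "R" (3x3) and "t" (3): a world point X has camera coordinates R X + t. Camera axes: x right, y down, z forward; pixel columns grow to the right and rows downward; lengths in m; the calibration is good to about 2 mm. A picture is of the moment at which its call begins: read the wrist's pose just before it. calibration takes no time and is no camera call; for the wrist camera it gives the pose at the moment of the call.
- hand_in(): hands the job in; it is judged then, once.
The state is a dict: "t": time; "joint_pos": joint angles; "joint_vel": joint speeds; "joint_efforts": joint torques, N m; "tool_pos": TCP position; "tcp_rot": TCP orientation; "wrist_force": force on the tool from outside, world axes, zero at the start; "torque": the same for the moment, N m; "gripper_width": finger opening in m; "gripper_force": force on a finger pad.
Only numpy, scipy, OpenCV 4.12 (cv2) and the standard library are available. Lean on these libraries where they do the work, as an engineer would, in place of code of your own. Each camera call takes 0.05 s, during which the arm holds its last target. There are 200 camera calls.

## Task

Turn the revolving drainer by its rim until the side loaded with the three washed rack cheeks squarely faces the robot, with all the cheeks still standing on it. Then take the cheeks off and stand each one gently on its foot in the tray that already holds a cheek of the same hand (left and right cheeks are mirror images), flat on the tray floor. Leave the drainer facing the robot, and do not shift the cheeks already in the trays or the glassware, jars and dish standing around.

Things in the scene. Friction and masses are not known exactly. Their poses are not given: they have to be found in the camera images.
- left_a_mid (a point): Left-hand end cheek of a stepped rack, grey plastic, 100 g. Web 72 mm long (x), 10 mm thick (y); top edge in three 24 mm steps 45, 65, 85 mm above the underside, tall step at +x. A foot ledge 8 mm thick, 42 mm wide stands out to -y (low step towards you, it points to your right). Point: mid web, 42.5 mm above the underside; z is the cheek's up. Starts on the drainer.
- left_b_mid (a point): A second left-hand cheek on the drainer, the same as left_a. On all cheeks a thin slanting rib joins ledge and web at the tall end (x = 29 to 36 mm), clear of the middle step, where the web is bare on both faces and can be pinched.
- right_a_mid (a point): A right-hand cheek on the drainer, the exact mirror image of left_a: x still points to the tall step, but the ledge stands out to +y (with the low step towards you it points to your left). Point and axes as for left_a.
- sample_left_mid (a point): A loose left-hand cheek that already stands on its foot in the left-hand tray, near the tray's +x end, its ledge towards the tray's -x. Point and axes as for left_a.
- sample_right_mid (a point): A loose right-hand cheek that already stands in the right-hand tray in the same way. Point and axes as for right_a.
- tray_left: Stainless tray for left-hand cheeks, fixed: 262 mm along its x and 138 mm along y over the rim, walls 32 mm high, floor 3 mm thick, inside 238 x 118 mm. Origin: centre of the underside, on the bench. Its sample stands about 86 mm from the centre towards +x; the rest is free. The two trays look alike and either may be on either side.
- tray_right: The same tray for right-hand cheeks, with the right-hand sample in it.
- drainer: Revolving drainer: turns endlessly about its z with light friction (0.22 N m), stays where left. Origin on the axis at bench level. White disc, radius 165 mm, top 37 mm up. Its loaded side is -x. Twelve white finger lugs to push on stand out of the rim at 15, 45, 75 ... degrees from its x axis, to 195 mm radius, each 24 mm wide, 18 to 38 mm above the bench.
- drainer_shelf (a point): Middle of the low edge of the steel shelf on the drainer: 72 mm from the axis towards the drainer's -x, 52 mm up. The shelf, 256 mm wide, rises from here at 30 degrees to 110 mm height at the drainer's x = +28 mm; 12 mm lip. Three cheeks stand on it square to the slope (leaning 30 degrees to -x), 84 mm apart, ledges at the lip. Axes: the drainer's.
- drainer_front (a point): Point on the drainer's rim at the middle of its loaded side: 165 mm from the axis towards the drainer's -x, 36 mm up. It turns with the drainer. A wire tier on two posts hangs over the cheeks: front rail at the drainer's x = -40 mm, 250 mm up, 208 mm wide, reaching back to x = +109 mm; so a cheek can only be reached leaning with it. On the opposite half stand three fixed inverted beakers, up to 98 mm high.
- drainer_base: Fixed foot of the drainer, under the disc; origin as the drainer's. Its -x is the front, towards the robot's side of the bench (world -x).
- amber_bottle: Amber glass bottle, 72 mm diameter, 165 mm high, bystander. Origin under its centre.
- erlenmeyer: Conical flask, 78 mm diameter, 112 mm high, bystander. Origin under its centre.
- vol_flask: Stoppered volumetric flask, 64 mm diameter, 146 mm high, bystander. Origin under its centre.
- weighing_dish: Aluminium dish, 64 mm diameter, 32 mm high, bystander. Origin under its centre.
- weighing_jar: Small glass jar, 52 mm diameter, 55 mm high, bystander. Origin under its centre.
- reagent_jar: White jar with a red cap, 60 mm diameter, 80 mm high, bystander. Origin under its centre.

How it is judged:
On the way:
1. The drainer's loaded side faces the robot's side of the bench (within about 17 degrees) with the three cheeks still standing on its shelf (x of drainer_front in the frame of drainer_base below 0 m and y of drainer_front in the frame of drainer_base between -0.05 and 0.05 m and z of each of left_a_mid, left_b_mid, right_a_mid in the frame of drainer above 0.104 m and horizontal distance between each of left_a_mid, left_b_mid, right_a_mid and drainer below 0.13 m and angular speed of drainer below 0.1 rad/s), for 0.3 s.
At the end, for the whole second after the job is handed in: Each of the three cheeks stands at rest, upright within 7 degrees and flat on the floor, in the tray with the sample of its own hand; both samples still stand in their trays; the drainer still faces the front within about 17 degrees (x of left_a_mid in the frame of tray_left between -0.115 and 0.115 m and y of left_a_mid in the frame of tray_left between -0.055 and 0.055 m and z of left_a_mid in the frame of tray_left between 0.04 and 0.051 m and angle between each of left_a_mid, left_b_mid, right_a_mid, sample_left_mid, sample_right_mid's own z axis and vertical below 0.12 rad and x of left_b_mid in the frame of tray_left between -0.115 and 0.115 m and y of left_b_mid in the frame of tray_left between -0.055 and 0.055 m and z of left_b_mid in the frame of tray_left between 0.04 and 0.051 m and x of right_a_mid in the frame of tray_right between -0.115 and 0.115 m and y of right_a_mid in the frame of tray_right between -0.055 and 0.055 m and z of right_a_mid in the frame of tray_right between 0.04 and 0.051 m and x of sample_left_mid in the frame of tray_left between -0.115 and 0.115 m and y of sample_left_mid in the frame of tray_left between -0.055 and 0.055 m and z of sample_left_mid in the frame of tray_left between 0.04 and 0.051 m and x of sample_right_mid in the frame of tray_right between -0.115 and 0.115 m and y of sample_right_mid in the frame of tray_right between -0.055 and 0.055 m and z of sample_right_mid in the frame of tray_right between 0.04 and 0.051 m and linear speed of each of left_a, left_b, right_a below 0.02 m/s and x of drainer_front in the frame of drainer_base below 0 m and y of drainer_front in the frame of drainer_base between -0.05 and 0.05 m); the robot touches nothing.
It fails at once if a cheek already in a tray is shifted more than 30 mm (distance of any of sample_left_mid, sample_right_mid from where it was at the start of the episode above 0.03 m).
It fails at once if a bystander is shifted more than 30 mm or knocked over (distance of any of amber_bottle, erlenmeyer, vol_flask, weighing_dish, weighing_jar, reagent_jar from where it was at the start of the episode above 0.03 m or angle between any of amber_bottle, erlenmeyer, vol_flask, weighing_dish, weighing_jar, reagent_jar's own z axis and vertical above 0.5 rad).
It fails at once if a cheek is let fall: it moves faster than 0.7 m/s (a drop of about 25 mm) while the fingers do not hold it ((linear speed of left_a above 0.7 m/s and contact force between left_a and the fingers below 0.01 N) or (linear speed of left_b above 0.7 m/s and contact force between left_b and the fingers below 0.01 N) or (linear speed of right_a above 0.7 m/s and contact force between right_a and the fingers below 0.01 N)).
It also fails if it takes over 72 s, if anything falls off the work surface, if the arm or the gripper's body presses on something with over 40 N, if the wrist force passes 120 N, or if a joint passes its speed limit or range.

## Working session

There is one attempt and no reset: what is moved stays moved. The work goes in short steps, Python scripts to look and compute and a tool call to move; the robot and the scene stay as the last step left them, time stands still between calls to the robot, and variables do not carry over. Pictures are saved under pics/ and viewed, at most 10 in all, crops included, and the job is handed in when it is done.

Besides the shell and the picture viewer there is one more tool, called after ">>>" as name(argument=value, ...) on one line, values as JSON. send_rows: Moves the arm, as the interface text tells. Its arguments: {"type":"object","properties":{"steps":{"type":"array","items":{"type":"number"}},"claw":{"type":"number"},"squeeze":{"type":"number"}},"required":["steps"]}

```bash
ls; mkdir -p pics; cat > h.py <<'E'
from cell import *
import numpy as np, cv2
def K(c,shape=(384,512)):
    f=shape[0]/2/np.tan(np.radians(c["vertical_fov"])/2)
    return np.array([[f,0,c["cx"]],[0,f,c["cy"]],[0,0,1]])
def ray(c,uv):
    p=cv2.undistortPoints(np.array(uv,float).reshape(-1,1,2),K(c),np.array(c["dist_coeffs"],float)).reshape(-1,2)
    R=np.array(c["R"]);t=np.array(c["t"])
    d=np.c_[p,np.ones(len(p))]@R
    return -R.T@t,d
def onz(c,uv,z):
    o,d=ray(c,uv); s=(z-o[2])/d[:,2]
    return o+d*s[:,None]
def proj(c,X):
    R=np.array(c["R"]);t=np.array(c["t"])
    return cv2.projectPoints(np.array(X,float).reshape(-1,1,3),cv2.Rodrigues(R)[0],t,K(c),np.array(c["dist_coeffs"],float))[0].reshape(-1,2)
E
python3 - <<'E'
from h import *
for n in("scene","side","wrist"):
    c=calibration(n); im=capture(n); cv2.imwrite(f"pics/{n}0.png",im[:,:,::-1])
    R=np.array(c["R"]); print(n,np.round(-R.T@np.array(c["t"]),3),np.round(R[2],2),c["vertical_fov"])
    if n!="wrist": cv2.imwrite(f"pics/{n}0b.png",cv2.resize(im[:,:,::-1],(800,600),interpolation=cv2.INTER_CUBIC))
print(sense())
E
```

```text
pics
scene [ 0.945 -0.611  0.728] [-0.42  0.64 -0.65] 56.69492799452663
side [ 0.184 -0.863  1.129] [ 0.24  0.61 -0.75] 43.59535272743807
wrist [0.206 0.596 0.384] [ 0.26 -0.13 -0.96] 70.04138703774316
{'t': 0.15, 'joint_pos': array([-1.14750977,  0.41781913, -0.01033815,  1.61402457,  0.00468872,
        1.11071332, -0.05299267]), 'joint_vel': array([-6.27196370e-04, -2.53821393e-03, -7.58419050e-05, -1.06338197e-03,
       -8.31898654e-04, -1.28310366e-03,  1.10046656e-03]), 'joint_efforts': array([ 1.12977905e-03, -8.51525688e+01,  6.39054291e-01, -4.26128483e+01,
       -4.87773959e-02,  1.72061700e-02,  4.95569896e-05]), 'tool_pos': array([0.28000856, 0.55846378, 0.22698464]), 'tcp_rot': array([[-8.93936123e-01,  4.48194231e-01, -3.72266720e-04],
       [ 4.48194383e-01,  8.93935708e-01, -8.63356353e-04],
       [-5.41688228e-05, -9.38633284e-04, -9.99999558e-01]]), 'wrist_force': array([ 0.05098666, -0.97867583,  0.69188293]), 'torque': array([ 0.07096356, -0.04167178,  0.00962692]), 'gripper_force': 0.0, 'gripper_width': 0.0940865948436106}
```

View pics/scene0b.png

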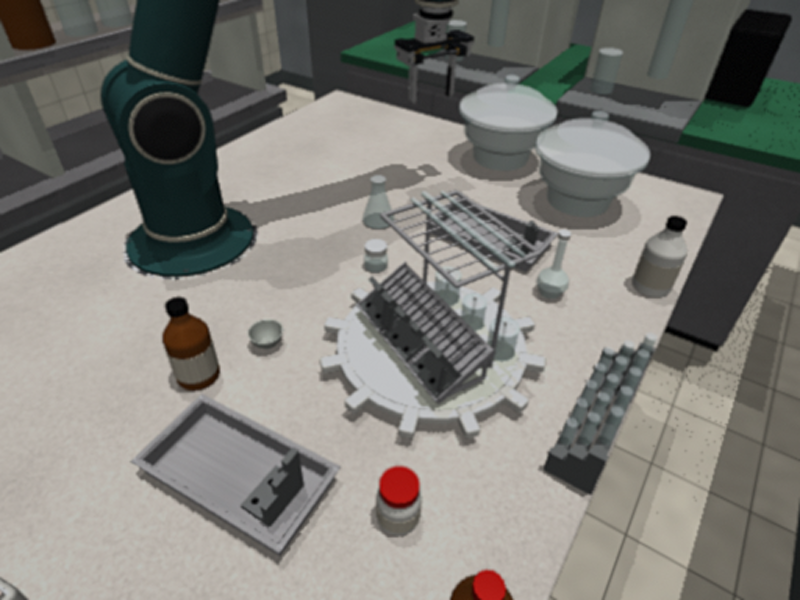

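View pics/side0b.png

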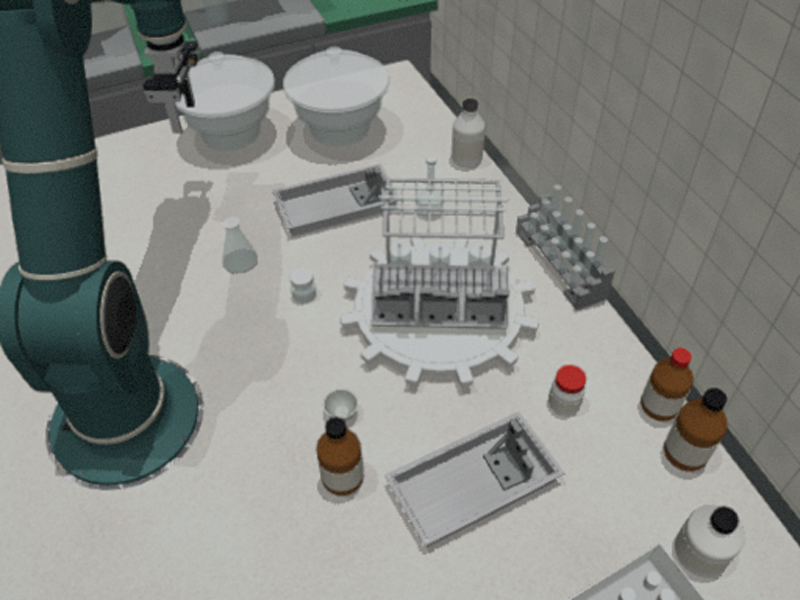

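```bash
python3 - <<'E'
from h import *
from scipy.optimize import least_squares
s=.64
c=calibration("side");e=calibration("scene")
def circ(P,r):
    f=lambda q:np.hypot(P[:,0]-q[0],P[:,1]-q[1])-r
    o=least_squares(f,P[:,:2].mean(0)); return o.x,np.round(o.fun,3)
L=np.array([[342,316],[365,357],[412,379],[466,381],[514,365],[537,324]])*s
P=onz(c,L,.030);print("side lug",P[:,:2].round(3),circ(P,.195)[0],circ(P,.195)[1])
ctr=circ(P,.195)[0];print(np.degrees(np.arctan2(P[:,1]-ctr[1],P[:,0]-ctr[0])).round(1))
L2=np.array([[321,367],[352,409],[406,431],[472,429],[529,403],[543,361]])*s
P=onz(e,L2,.030);print("scene lug",P[:,:2].round(3),circ(P,.195))
ctr=circ(P,.195)[0];print(np.degrees(np.arctan2(P[:,1]-ctr[1],P[:,0]-ctr[0])).round(1))
lip=onz(c,np.array([[372,327],[508,327]])*s,.05);print("lip",lip.round(3))
lip=onz(e,np.array([[355,297],[437,404]])*s,.055);print("lip",lip.round(3))
print("near tray",onz(c,np.array([[388,487],[520,416],[563,473],[427,545]])*s,.032).round(3))
print(onz(e,np.array([[134,462],[203,399],[340,470],[278,556]])*s,.032).round(3))
print("far",onz(c,np.array([[273,192],[388,167],[403,207],[289,236]])*s,.032).round(3))
for n,p in dict(erl=(240,265),wj=(303,293),dish=(341,415),amber=(342,482),reag=(567,402),vol=(428,208)).items(): print(n,onz(c,[np.array(p)*s],0.0).round(3))
E
```

```text
side lug [[ 0.442  0.044]
 [ 0.446 -0.066]
 [ 0.505 -0.146]
 [ 0.592 -0.189]
 [ 0.688 -0.192]
 [ 0.775 -0.124]] [6.30770675e-01 4.49741402e-04] [-0.001  0.001 -0.002 -0.002  0.006 -0.004]
[ 167.2 -160.1 -130.6 -101.6  -73.4  -40.7]
scene lug [[ 0.505 -0.155]
 [ 0.6   -0.195]
 [ 0.691 -0.182]
 [ 0.77  -0.123]
 [ 0.821 -0.029]
 [ 0.805  0.068]] (array([6.23719388e-01, 4.62982413e-04]), array([ 0.001,  0.002, -0.001, -0.004,  0.005, -0.001]))
[-127.4  -97.   -69.8  -40.    -8.3   20.3]
lip [[ 0.479 -0.021  0.05 ]
 [ 0.711 -0.122  0.05 ]]
lip [[ 0.463 -0.003  0.055]
 [ 0.712 -0.13   0.055]]
near tray [[ 0.383 -0.328  0.032]
 [ 0.644 -0.294  0.032]
 [ 0.655 -0.42   0.032]
 [ 0.4   -0.443  0.032]]
[[ 0.403 -0.44   0.032]
 [ 0.397 -0.311  0.032]
 [ 0.65  -0.289  0.032]
 [ 0.66  -0.425  0.032]]
far [[0.425 0.451 0.032]
 [0.697 0.427 0.032]
 [0.674 0.284 0.032]
 [0.415 0.297 0.032]]
erl [[0.299 0.288 0.   ]]
wj [[0.397 0.158 0.   ]]
dish [[ 0.366 -0.148  0.   ]]
amber [[ 0.322 -0.273  0.   ]]
reag [[ 0.75  -0.285  0.   ]]
vol [[0.738 0.291 0.   ]]
```

```bash
python3 - <<'E'
import cv2
a=cv2.imread("pics/side0.png"); b=cv2.imread("pics/scene0.png")
A=cv2.resize(a[90:250,165:365],(800,640))[:600]; cv2.imwrite("pics/cropA.png",A)
# both sample crops
x=cv2.resize(a[265:350,245:365],(560,397)); y=cv2.resize(a[100:155,170:270],(560,308))[:203]
z=cv2.resize(b[120:200,320:365],(225,400))
import numpy as np
o=np.zeros((600,800,3),np.uint8);o[:397,:560]=x;o[397:,:560]=y;o[:400,565:790]=z;cv2.imwrite("pics/cropB.png",o)
E
```

```text
(no output)
```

View pics/cropA.png

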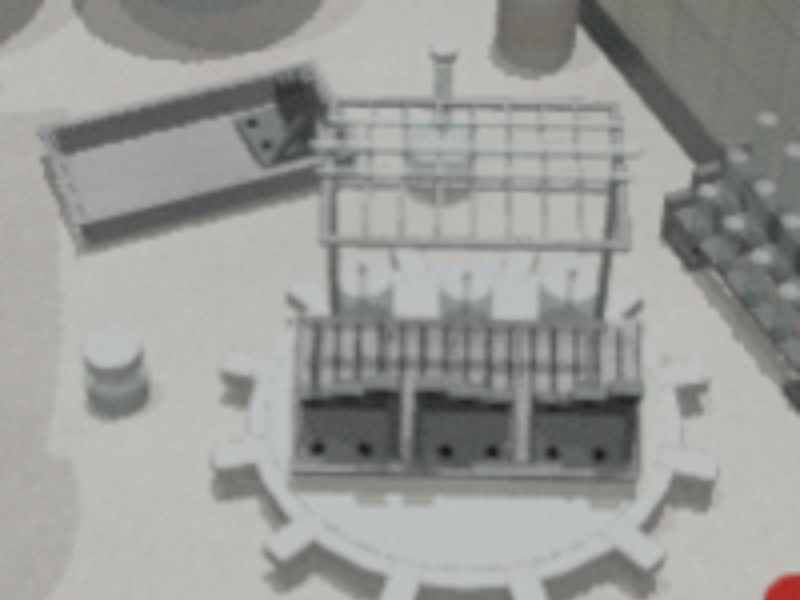

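View pics/cropB.png

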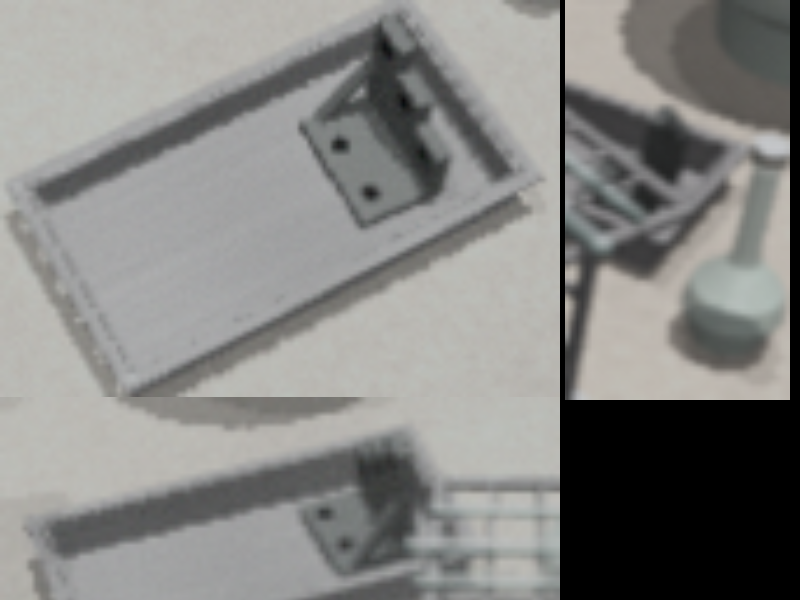

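```bash
cat >> h.py <<'E'
def yaw(R): return np.degrees(np.arctan2(R[1,0],R[0,0]))
def to(*wps):
    "world (x,y,z,yaw_deg of tool x) -> shift,twist in the present tool axes"
    s=sense();R=s["tcp_rot"];p=s["tool_pos"]; print("at",p.round(4),round(yaw(R),2),"tilt",R[2].round(4),"t",round(s["t"],2))
    for w in wps:
        d=R.T@(np.array(w[:3])-p); a=(w[3]-yaw(R)+180)%360-180
        print(w,"->",d.round(3),round(-np.radians(a),3))
E
python3 - <<'E'
from h import *
a=np.radians(-115);C=np.array([.627,0])
to((.42,.25,.23,200),(.42,-.15,.23,245),(C[0]+.187*np.cos(a),.187*np.sin(a),.23,245))
E
```

```text
at [0.28   0.5585 0.227 ] 153.37 tilt [-1.e-04 -9.e-04 -1.e+00] t 0.15
(0.42, 0.25, 0.23, 200) -> [-0.263 -0.213 -0.003] -0.814
(0.42, -0.15, 0.23, 245) -> [-0.443 -0.571 -0.002] -1.599
(np.float64(0.5479703850544893), np.float64(-0.16947955617585356), 0.23, 245) -> [-0.566 -0.531 -0.002] -1.599
```

>>> send_rows(steps=[-0.03,-0.025,0,-0.1,-0.06,-0.05,0,-0.2,-0.09,-0.073,0,-0.3,-0.12,-0.097,0,-0.4,-0.15,-0.12,0,-0.5,-0.18,-0.146,0,-0.6,-0.21,-0.17,0,-0.7,-0.24,-0.195,0,-0.8,-0.265,-0.22,0,-0.9,-0.28,-0.25,0,-1.0,-0.297,-0.285,0,-1.1,-0.315,-0.32,0,-1.2], claw=1, squeeze=10)

```text
t: 1.15
tool_pos: [0.4179, 0.1312, 0.2273]
tcp_rot: [[-0.741, -0.672, -0.0], [-0.672, 0.741, -0.0], [0.0, 0.0, -1.0]]
wrist_force: [0.8, 0.2, 0.2]
gripper_width: 0.0174
gripper_force: 0.0
```

```bash
python3 - <<'E'
from h import *
to((.42,-.15,.23,245),(.548,-.169,.23,245),(.548,-.169,.047,245))
s=sense();print(s["joint_pos"].round(2),s["gripper_width"])
E
```

```text
at [0.4179 0.1312 0.2273] -137.81 tilt [ 3.e-04  1.e-04 -1.e+00] t 1.15
(0.42, -0.15, 0.23, 245) -> [ 0.187 -0.21  -0.003] -0.398
(0.548, -0.169, 0.23, 245) -> [ 0.105 -0.31  -0.003] -0.398
(0.548, -0.169, 0.047, 245) -> [ 0.105 -0.31   0.18 ] -0.398
[-0.45  0.08  0.08  2.06 -0.01  1.01  1.94] 0.01744513898671288
```

>>> send_rows(steps=[0.027,-0.03,0,-0.01,0.054,-0.06,0,-0.02,0.08,-0.09,0,-0.03,0.107,-0.12,0,-0.04,0.133,-0.15,0,-0.05,0.16,-0.18,0,-0.05,0.18,-0.205,0,-0.05,0.16,-0.23,0,-0.05,0.14,-0.265,0,-0.05,0.12,-0.295,0,-0.05,0.105,-0.31,0,-0.05,0.105,-0.31,0,-0.05])

```text
t: 2.15
tool_pos: [0.5502, -0.1679, 0.2265]
tcp_rot: [[-0.709, -0.705, -0.001], [-0.705, 0.709, -0.001], [0.001, -0.0, -1.0]]
wrist_force: [-0.3, 0.1, 1.7]
gripper_width: 0.0006
gripper_force: 0.0
```

```bash
python3 - <<'E'
from h import *
to((.548,-.169,.048,225))
s=sense();print(s["joint_pos"].round(2),s["gripper_width"])
c=calibration("side");im=capture("side")
cc=im[90:290,165:405,::-1]; cv2.imwrite("pics/s1.png",cv2.resize(cc,(720,600),interpolation=cv2.INTER_CUBIC))
E
```

```text
at [ 0.5502 -0.1679  0.2265] -135.18 tilt [ 9.e-04 -2.e-04 -1.e+00] t 2.15
(0.548, -0.169, 0.048, 225) -> [0.002 0.001 0.178] -0.003
[-0.05  0.34  0.37  1.75 -0.14  1.07  2.72] 0.0006473363926155491
```

View pics/s1.png

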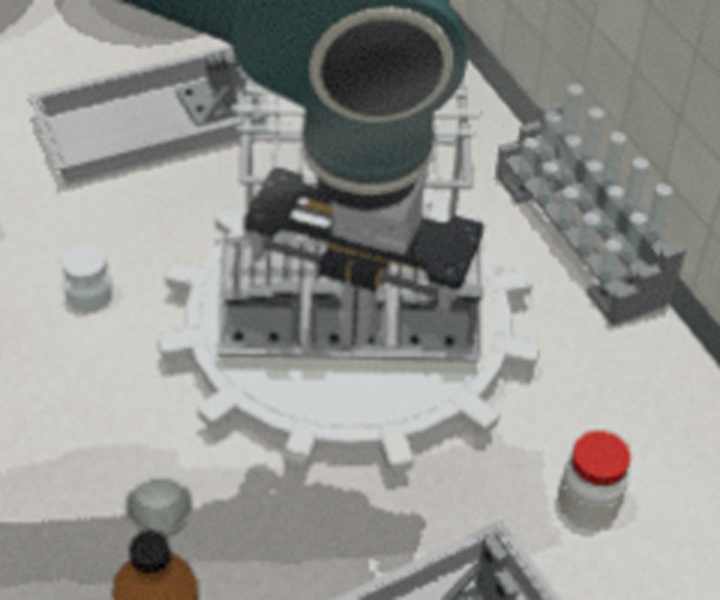

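>>> send_rows(steps=[0,0,0.03,0,0,0,0.06,0,0,0,0.09,0,0,0,0.12,0,0,0,0.15,0,0,0,0.175,0,0,0,0.181,0,0,0,0.181,0])

```text
t: 2.87
tool_pos: [0.5458, -0.1678, 0.0455]
tcp_rot: [[-0.71, -0.704, -0.003], [-0.704, 0.71, 0.0], [0.002, 0.002, -1.0]]
wrist_force: [0.3, -0.2, 0.5]
gripper_width: 0.0004
gripper_force: 0.0
```

```bash
python3 - <<'E'
from h import *
print(sense()["wrist_force"])
C=np.array([.627,0])
W=[]
for i in range(1,25):
    A=-115-72.5*i/24; a=np.radians(A); y=225 if A>-135 else 225+(A+135)*.9
    W.append((C[0]+.187*np.cos(a),C[1]+.187*np.sin(a),.047,y))
s=sense();R=s["tcp_rot"];p=s["tool_pos"];print(p,yaw(R))
for w in W:
    d=R.T@(np.array(w[:3])-p);a=(w[3]-yaw(R)+180)%360-180
    print(*(round(float(v),3) for v in d),round(-np.radians(a),2),sep=", ",end=",  ")
E
```

```text
[ 0.33765008 -0.18240935  0.49615129]
[ 0.5458202  -0.16776918  0.04554114] -135.2533953159764
0.003, 0.007, -0.001, -0.0,  0.006, 0.016, -0.001, -0.0,  0.008, 0.026, -0.001, -0.0,  0.009, 0.035, -0.001, -0.0,  0.01, 0.045, -0.001, -0.0,  0.011, 0.055, -0.001, -0.0,  0.011, 0.065, -0.001, 0.01,  0.011, 0.075, -0.001, 0.06,  0.01, 0.085, -0.001, 0.11,  0.008, 0.094, -0.001, 0.16,  0.006, 0.104, -0.001, 0.2,  0.004, 0.114, -0.001, 0.25,  0.001, 0.123, -0.001, 0.3,  -0.002, 0.132, -0.001, 0.35,  -0.006, 0.141, -0.001, 0.39,  -0.011, 0.15, -0.001, 0.44,  -0.016, 0.159, -0.001, 0.49,  -0.021, 0.167, -0.001, 0.54,  -0.027, 0.175, -0.001, 0.58,  -0.033, 0.183, -0.001, 0.63,  -0.039, 0.19, -0.001, 0.68,  -0.046, 0.197, -0.001, 0.73,  -0.054, 0.204, -0.001, 0.77,  -0.061, 0.21, -0.001, 0.82,
```

>>> send_rows(steps=[0.003,0.007,0,0,0.006,0.015,0,0,0.008,0.023,0,0,0.009,0.03,0,0,0.01,0.038,0,0,0.0105,0.046,0,0,0.011,0.055,0,0,0.011,0.065,0,0.01,0.011,0.075,0,0.06,0.01,0.085,0,0.11,0.008,0.094,0,0.16,0.006,0.104,0,0.2])

```text
t: 3.87
tool_pos: [0.4688, -0.0977, 0.0464]
tcp_rot: [[-0.838, -0.546, -0.001], [-0.546, 0.838, -0.0], [0.0, 0.0, -1.0]]
wrist_force: [1.0, -1.5, 0.5]
gripper_width: 0.0002
gripper_force: 0.7
```

```bash
cat > arc.py <<'E'
from h import *
import sys
n=int(sys.argv[1]); A1=float(sys.argv[2]); C=np.array([.627,0])
s=sense();R=s["tcp_rot"];p=s["tool_pos"];A0=np.degrees(np.arctan2(p[1],p[0]-C[0])); A0-=360*(A0>0)
print(p,yaw(R),A0,np.hypot(p[1],p[0]-C[0]),s["wrist_force"],s["joint_pos"].round(2))
for i in range(1,n+1):
    A=A0+(A1-A0)*i/n;a=np.radians(A);Y=225+(A+135)*.9
    d=R.T@(np.array([C[0]+.187*np.cos(a),C[1]+.187*np.sin(a),.046])-p);b=(Y-yaw(R)+180)%360-180
    print(*(round(float(v),3) for v in d),round(-np.radians(b),2),sep=", ",end=",  ")
E
python3 arc.py 12 -187.5
```

```text
[ 0.46875307 -0.09768971  0.04639993] -146.88674665709723 -148.31194977013627 0.18597142162023322 [ 0.96021346 -1.53913076  0.54100216] [-0.13  0.45  0.32  2.11 -0.24  0.61  2.51]
0.0, 0.011, 0.0, 0.05,  -0.001, 0.021, 0.0, 0.1,  -0.002, 0.032, 0.0, 0.16,  -0.005, 0.042, 0.0, 0.21,  -0.008, 0.052, 0.0, 0.26,  -0.011, 0.062, 0.0, 0.31,  -0.015, 0.072, 0.0, 0.36,  -0.02, 0.082, 0.0, 0.41,  -0.025, 0.091, 0.0, 0.46,  -0.031, 0.1, 0.0, 0.51,  -0.037, 0.109, 0.0, 0.57,  -0.044, 0.117, 0.0, 0.62,
```

>>> send_rows(steps=[0,0.011,0,0.05,-0.001,0.021,0,0.1,-0.002,0.032,0,0.16,-0.005,0.042,0,0.21,-0.008,0.052,0,0.26,-0.011,0.062,0,0.31,-0.015,0.072,0,0.36,-0.02,0.081,0,0.41,-0.024,0.088,0,0.45,-0.027,0.093,0,0.48,-0.03,0.097,0,0.5,-0.031,0.1,0,0.51])

```text
t: 4.87
tool_pos: [0.4399, 0.0032, 0.0463]
tcp_rot: [[-0.998, -0.07, -0.001], [-0.07, 0.998, -0.0], [0.001, 0.0, -1.0]]
wrist_force: [0.8, -2.0, 0.1]
gripper_width: 0.0005
gripper_force: 1.0
```

```bash
python3 arc.py 4 -187.5; python3 - <<'E'
from h import *
for n in("side","scene"):
    im=capture(n)[:,:,::-1]; cv2.imwrite(f"pics/{n}2.png",im)
cv2.imwrite("pics/s2.png",cv2.resize(cv2.imread("pics/side2.png")[110:270,175:375],(750,600),interpolation=cv2.INTER_CUBIC))
E
```

```text
[0.43989695 0.00319448 0.04629941] -175.95804167060857 -180.97813736851612 0.18713031583451575 [ 0.75310497 -1.99426586  0.11041476] [-0.46  0.42  0.44  2.21 -0.32  0.58  1.87]
-0.001, 0.005, 0.0, 0.03,  -0.001, 0.011, 0.0, 0.06,  -0.002, 0.016, 0.0, 0.08,  -0.003, 0.021, 0.0, 0.11,
```

View pics/s2.png

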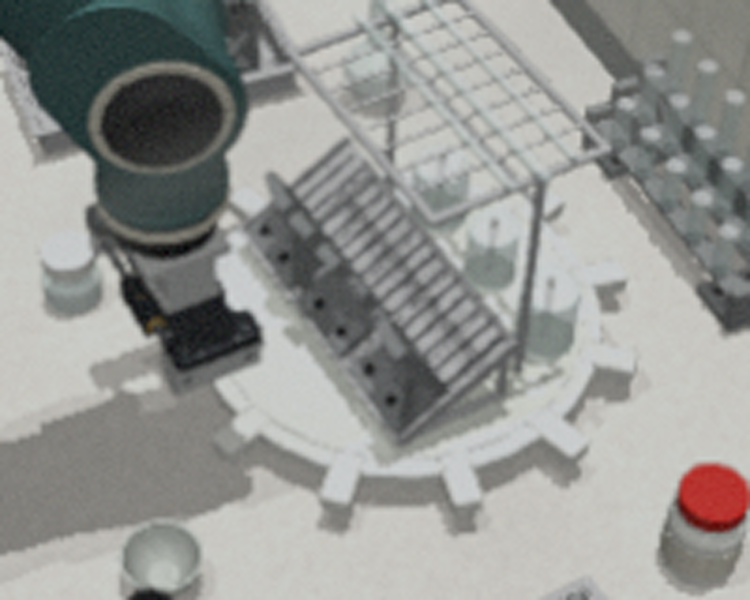

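```bash
python3 - <<'E'
from h import *
c=calibration("side")
f=lambda q:np.array(q,float)/3.75+[175,110]
P=onz(c,f([[227,440],[335,519],[466,515],[575,462],[634,372]]),.030);C=np.array([.627,0])
d=P[:,:2]-C;print(np.hypot(*d.T).round(3),np.degrees(np.arctan2(d[:,1],d[:,0])).round(1))
P=onz(c,f([[247,240],[397,442]]),.05);print(P.round(3),np.degrees(np.arctan2(*(P[0]-P[1])[[1,0]])))
E
```

```text
[0.186 0.209 0.204 0.199 0.196] [-159.7 -127.8 -100.6  -72.4  -41.9]
[[ 0.54   0.108  0.05 ]
 [ 0.564 -0.132  0.05 ]] 95.83715863357195
```

>>> send_rows(steps=[-0.001,0.004,0,0.02,-0.001,0.008,0,0.05,-0.002,0.012,0,0.07,-0.002,0.015,0,0.08,-0.002,0.0165,0,0.08,-0.002,0.0165,0,0.08,-0.002,0.0165,0,0.08,-0.002,0.006,0,0.08,-0.02,0.0,0,0.08,-0.02,0.0,-0.03,0.08,-0.03,0.0,-0.07,0.08,-0.06,0.0,-0.11,0.08])

```text
t: 5.97
tool_pos: [0.4935, 0.0042, 0.1512]
tcp_rot: [[-1.0, 0.011, -0.003], [0.011, 1.0, -0.001], [0.003, -0.001, -1.0]]
wrist_force: [1.4, -0.7, 0.2]
gripper_width: 0.0003
gripper_force: 0.0
```

>>> send_rows(steps=[0.04,0,-0.02,0,0.07,0,-0.05,-0.01,0.07,0,-0.07,-0.01,0.07,0,-0.07,-0.01,0.07,0,-0.07,-0.01], claw=0)

```text
t: 6.38
tool_pos: [0.426, 0.0064, 0.2208]
tcp_rot: [[-1.0, -0.001, 0.003], [-0.001, 1.0, 0.002], [-0.003, 0.002, -1.0]]
wrist_force: [-0.2, -0.1, -0.1]
gripper_width: 0.0302
gripper_force: 0.0
```

```bash
python3 - <<'E'
from h import *
import pickle
c=calibration("wrist");im=capture("wrist")[:,:,::-1];cv2.imwrite("pics/w3.png",im);pickle.dump(c,open("w3.pkl","wb"))
s=sense();print(s["tool_pos"],yaw(s["tcp_rot"]))
cv2.imwrite("pics/w3b.png",cv2.resize(im,(800,600),interpolation=cv2.INTER_CUBIC))
for n in("side","scene"): cv2.imwrite(f"pics/{n}3.png",capture(n)[:,:,::-1])
E
```

```text
[0.42568904 0.0063846  0.21986614] -179.93149036584066
```

View pics/w3b.png

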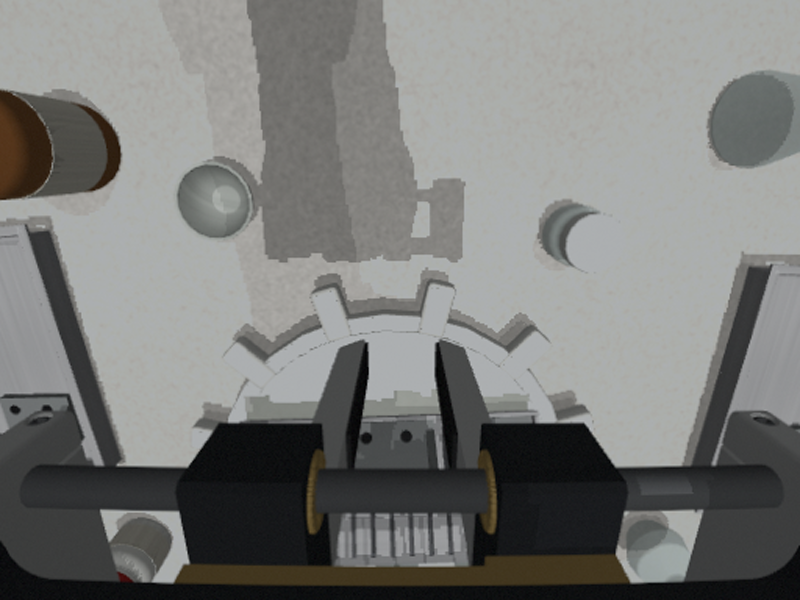

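```bash
python3 - <<'E'
from h import *
X=[[x,y,z] for x in(.535,.61) for y in(-.13,.13) for z in(.05,.155)]
o=np.zeros((600,800,3),np.uint8); x0=0
for n in("side","scene"):
    P=proj(calibration(n),X);a=np.floor(P.min(0)).astype(int);b=np.ceil(P.max(0)).astype(int);print(n,a,b)
    im=cv2.imread(f"pics/{n}3.png")[a[1]:b[1],a[0]:b[0]]
    k=min(400/im.shape[1],600/im.shape[0]);r=cv2.resize(im,None,fx=k,fy=k,interpolation=cv2.INTER_CUBIC);print("k",k,"x0",x0)
    r=cv2.convertScaleAbs(r,alpha=1.5);o[:r.shape[0],x0:x0+r.shape[1]]=r[:600,:800-x0];x0=400
cv2.imwrite("pics/c3.png",o)
E
```

```text
side [235 138] [298 231]
k 6.349206349206349 x0 0
scene [218 147] [298 242]
k 5.0 x0 400
```

View pics/c3.png

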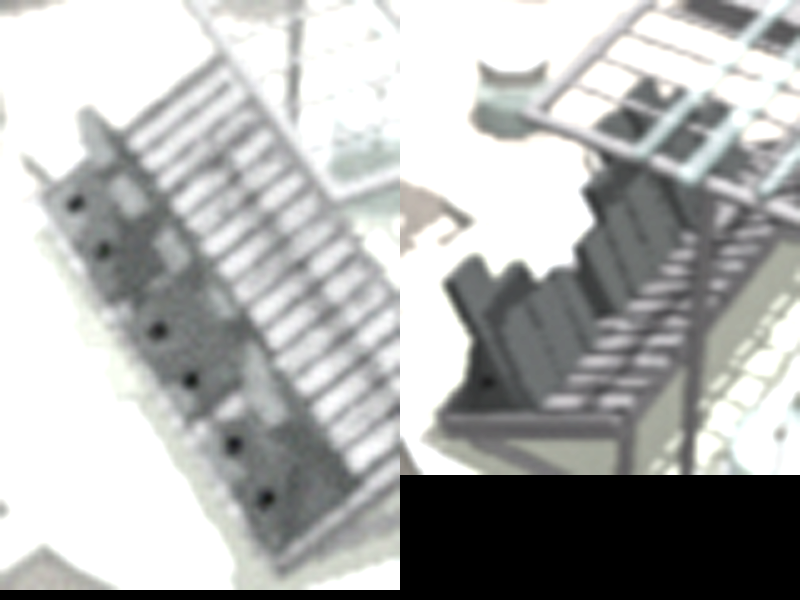

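```bash
python3 - <<'E'
from h import *
w=np.radians(30);n=np.array([-.5,0,.866]);sl=np.array([.866,0,.5])
base=np.array([.627-.072,0,.052])
for nm,k,a,x0 in(("side",6.349,[235,138],0),("scene",5,[218,147],400)):
    c=calibration(nm)
    q=lambda X:((proj(c,[X])[0]-a)*k+[x0,0]).round(0).astype(int).tolist()
    print(nm,"lip ends",q(base+[0,.128,0]),q(base+[0,-.128,0]))
    for yc in(.084,0,-.084):
        for h,off in(("L",1),("R",-1)):
            # viewed from front (looking +x), viewer right is -y; L tall on viewer right => tall at -y
            print(yc,h,[(H,q(base+sl*.042+[0,yc-off*t,0]+n*H/1000)) for H,t in((45,-.024),(65,0),(85,.024))])
E
```

```text
side lip ends [50, 190] [269, 568]
0.084 L [(45, [90, 121]), (65, [89, 133]), (85, [88, 146])]
0.084 R [(45, [129, 187]), (65, [89, 133]), (85, [49, 80])]
0 L [(45, [160, 238]), (65, [161, 253]), (85, [162, 269])]
0 R [(45, [203, 309]), (65, [161, 253]), (85, [119, 198])]
-0.084 L [(45, [236, 364]), (65, [239, 383]), (85, [241, 402])]
-0.084 R [(45, [282, 440]), (65, [239, 383]), (85, [195, 325])]
scene lip ends [699, 158] [444, 419]
0.084 L [(45, [709, 104]), (65, [674, 95]), (85, [637, 85])]
0.084 R [(45, [665, 147]), (65, [674, 95]), (85, [682, 42])]
0 L [(45, [630, 182]), (65, [591, 174]), (85, [550, 165])]
0 R [(45, [581, 230]), (65, [591, 174]), (85, [601, 118])]
-0.084 L [(45, [542, 269]), (65, [498, 262]), (85, [452, 256])]
-0.084 R [(45, [487, 323]), (65, [498, 262]), (85, [509, 203])]
```

```bash
python3 - <<'E'
from h import *
s=calibration("side");e=calibration("scene")
S=lambda *q:np.array(q,float)/6.349+[235,138]
E=lambda *q:(np.array(q,float)-[400,0])/5+[218,147]
print("rail",onz(s,S([332,195]),.25),onz(e,E([532,114],[798,212]),.25))
Z={85:.147,65:.1295,45:.112}
for q,h in(([125,195],85),([172,252],65),([215,300],45),([95,140],85)): print("side",h,onz(s,S(q),Z[h]).round(3))
for q,h in(([468,266],85),([520,272],65),([565,267],45)): print("scene",h,onz(e,E(q),Z[h]).round(3))
# lip / post
print("lip",onz(s,S([42,192],[275,565]),.055).round(3))
im=cv2.imread("pics/w3.png")
for r in(222,230,240,250): print(r,im[r,205:245].mean(1).astype(int).tolist())
E
```

```text
rail [[ 0.58945267 -0.10236931  0.25      ]] [[ 0.59290936 -0.10353323  0.25      ]
 [ 0.72020622 -0.09535156  0.25      ]]
side 85 [[0.552 0.024 0.147]]
side 65 [[ 0.564 -0.002  0.13 ]]
side 45 [[ 0.576 -0.021  0.112]]
side 85 [[0.553 0.062 0.147]]
scene 85 [[ 0.56  -0.11   0.147]]
scene 65 [[ 0.572 -0.084  0.13 ]]
scene 45 [[ 0.578 -0.052  0.112]]
lip [[ 0.55   0.126  0.055]
 [ 0.557 -0.13   0.055]]
222 [174, 174, 174, 174, 174, 174, 174, 174, 174, 174, 174, 174, 139, 88, 71, 71, 72, 72, 71, 72, 72, 72, 73, 73, 73, 72, 72, 56, 23, 6, 94, 167, 174, 174, 174, 174, 173, 174, 173, 174]
230 [174, 174, 174, 174, 174, 173, 174, 174, 173, 109, 72, 72, 73, 72, 72, 73, 73, 72, 73, 71, 72, 72, 72, 73, 72, 68, 26, 13, 11, 10, 51, 165, 174, 174, 174, 174, 174, 174, 173, 174]
240 [174, 174, 173, 174, 174, 124, 78, 73, 72, 73, 73, 73, 72, 73, 72, 72, 73, 72, 72, 72, 71, 72, 72, 65, 30, 12, 9, 11, 9, 8, 51, 165, 174, 174, 174, 174, 174, 174, 174, 174]
250 [174, 156, 103, 72, 72, 71, 72, 71, 71, 72, 71, 72, 73, 71, 72, 71, 71, 72, 73, 73, 72, 56, 24, 12, 12, 7, 8, 7, 10, 131, 169, 174, 174, 174, 173, 174, 174, 174, 173, 174]
```

```bash
python3 - <<'E'
from h import *
to((.50,-.110,.22,181.6),(.50,-.110,.154,181.6),(.538,-.110,.154,181.6))
E
```

```text
at [0.4254 0.0064 0.219 ] -179.95 tilt [ 1.3e-03 -7.0e-04 -1.0e+00] t 6.53
(0.5, -0.11, 0.22, 181.6) -> [-0.075 -0.116 -0.001] -0.027
(0.5, -0.11, 0.154, 181.6) -> [-0.075 -0.116  0.065] -0.027
(0.538, -0.11, 0.154, 181.6) -> [-0.113 -0.116  0.065] -0.027
```

>>> send_rows(steps=[-0.02,-0.03,0,0,-0.04,-0.06,0,-0.01,-0.06,-0.09,0,-0.02,-0.073,-0.112,0,-0.027,-0.075,-0.116,0.02,-0.027,-0.075,-0.116,0.045,-0.027,-0.075,-0.116,0.065,-0.027,-0.085,-0.116,0.065,-0.027,-0.1,-0.116,0.065,-0.027,-0.108,-0.116,0.065,-0.027,-0.11,-0.116,0.065,-0.027,-0.11,-0.116,0.065,-0.027], claw=0.4, squeeze=10)

```text
t: 7.53
tool_pos: [0.5362, -0.1092, 0.155]
tcp_rot: [[-1.0, -0.028, -0.0], [-0.028, 1.0, -0.001], [0.0, -0.001, -1.0]]
wrist_force: [-0.9, 0.2, -1.0]
gripper_width: 0.0567
gripper_force: 0.0
```

```bash
python3 - <<'E'
from h import *
to((.545,-.110,.153,181.6),(.55,-.110,.153,181.6))
print(sense()["wrist_force"],sense()["gripper_width"])
cc=capture("scene")[:,:,::-1];cv2.imwrite("pics/e4.png",cc)
s=capture("side")[:,:,::-1];cv2.imwrite("pics/d4.png",s)
o=np.zeros((600,800,3),np.uint8);o[:480,:400]=cv2.resize(cc[130:250,210:310],(400,480),interpolation=2);o[:480,400:]=cv2.resize(s[125:245,220:320],(400,480),interpolation=2)
cv2.imwrite("pics/c4.png",cv2.convertScaleAbs(o,alpha=1.5))
E
```

```text
at [ 0.5362 -0.1092  0.155 ] -178.37 tilt [ 1.e-04 -7.e-04 -1.e+00] t 7.53
(0.545, -0.11, 0.153, 181.6) -> [-0.009 -0.001  0.002] 0.001
(0.55, -0.11, 0.153, 181.6) -> [-0.014 -0.001  0.002] 0.001
[-0.91610686  0.16948774 -1.01995298] 0.056661756268047495
```

View pics/c4.png

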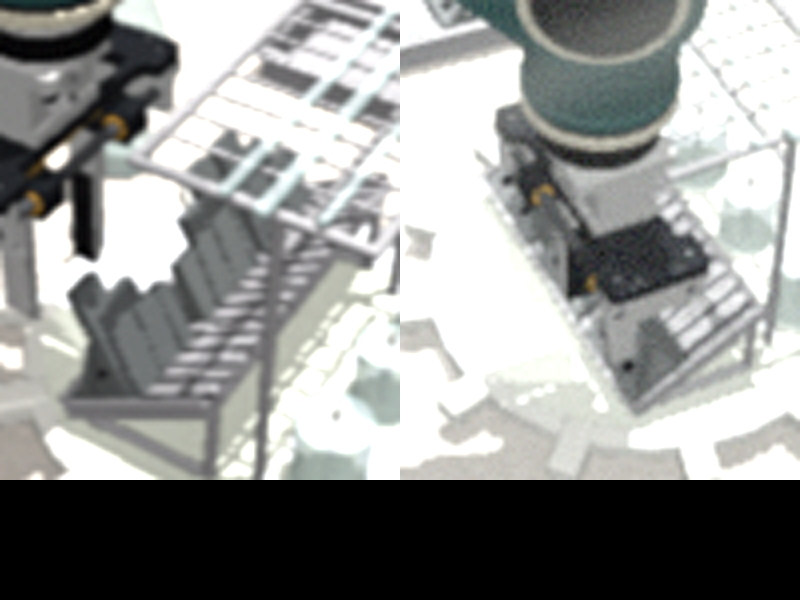

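```bash
python3 - <<'E'
from h import *
e=calibration("scene")
q=lambda X:((proj(e,X)-[210,130])*4).round(0).tolist()
print("tips",q([[.528,-.080,.133],[.544,-.08,.133],[.528,-.138,.133],[.544,-.138,.133]]))
print("tall top corners back/front",q([[.5575,-.098,.150],[.549,-.098,.145],[.5575,-.122,.150],[.549,-.122,.145]]))
E
```

```text
tips [[74.0, 251.0], [95.0, 261.0], [17.0, 304.0], [38.0, 314.0]]
tall top corners back/front [[95.0, 265.0], [84.0, 266.0], [71.0, 287.0], [60.0, 288.0]]
```

>>> send_rows(steps=[-0.003,-0.001,0.002,0,-0.006,-0.001,0.002,0,-0.009,-0.001,0.002,0,-0.009,-0.001,0.002,0])

```text
t: 7.97
tool_pos: [0.5453, -0.1097, 0.1529]
tcp_rot: [[-1.0, -0.029, 0.0], [-0.029, 1.0, -0.0], [-0.0, -0.0, -1.0]]
wrist_force: [-0.2, -0.8, 0.1]
gripper_width: 0.0567
gripper_force: 0.0
```

>>> send_rows(steps=[-0.0015,0,0,0,-0.0025,0,0,0,-0.0025,0,0,0])

```text
t: 8.22
tool_pos: [0.5474, -0.1097, 0.1528]
tcp_rot: [[-1.0, -0.028, 0.0], [-0.028, 1.0, -0.0], [-0.0, -0.0, -1.0]]
wrist_force: [-0.2, 0.5, 0.1]
gripper_width: 0.0564
gripper_force: 0.0
```

No contact yet (force noise about 1 N); creep further.

>>> send_rows(steps=[-0.0015,0,0,0,-0.002,0,0,0,-0.002,0,0,0])

```text
t: 8.47
tool_pos: [0.5493, -0.1096, 0.1528]
tcp_rot: [[-1.0, -0.028, -0.0], [-0.028, 1.0, -0.0], [0.0, -0.0, -1.0]]
wrist_force: [0.3, -0.1, -0.2]
gripper_width: 0.0566
gripper_force: 0.0
```

>>> send_rows(steps=[-0.0015,0,0,0,-0.002,0,0,0,-0.002,0,0,0])

```text
t: 8.72
tool_pos: [0.5514, -0.1096, 0.1528]
tcp_rot: [[-1.0, -0.028, 0.0], [-0.028, 1.0, -0.0], [-0.0, -0.0, -1.0]]
wrist_force: [-0.5, -0.9, -0.2]
gripper_width: 0.0565
gripper_force: 0.0
```

>>> send_rows(steps=[-0.001,0,0,0,-0.001,0,0,0,-0.001,0,0,0,-0.001,0,0,0,-0.001,0,0,0,-0.001,0,0,0,-0.001,0,0,0,-0.001,0,0,0], claw=1, squeeze=15)

```text
t: 9.38
tool_pos: [0.5522, -0.1096, 0.1528]
tcp_rot: [[-1.0, -0.028, -0.0], [-0.028, 1.0, -0.0], [0.0, -0.0, -1.0]]
wrist_force: [-2.9, -0.2, -1.1]
gripper_width: 0.0234
gripper_force: 15.0
```

>>> send_rows(steps=[0.0,0,-0.002,0,0.001,0,-0.004,0,0.003,0,-0.007,0,0.005,0,-0.011,0,0.008,0,-0.016,0,0.012,0,-0.022,0,0.018,0,-0.03,0,0.025,0,-0.04,0,0.035,0,-0.05,0,0.05,0,-0.06,0,0.07,0,-0.07,0,0.07,0,-0.07,0])

```text
t: 10.38
tool_pos: [0.48, -0.1123, 0.2248]
tcp_rot: [[-1.0, -0.027, 0.002], [-0.027, 1.0, 0.001], [-0.002, 0.001, -1.0]]
wrist_force: [-0.1, -0.2, -1.3]
gripper_width: 0.0239
gripper_force: 15.0
```

```bash
python3 - <<'E'
from h import *
to((.42,-.11,.26,180))
s=sense();print(s["wrist_force"],s["gripper_width"],s["gripper_force"],s["joint_pos"].round(2))
cc=capture("scene")[:,:,::-1];cv2.imwrite("pics/e5.png",cc)
e=calibration("scene");p=s["tool_pos"];u=proj(e,[p,p-[0,0,.06],p-[-.03,0,.06],p-[0,0,.09]]);print(u.round(0).tolist())
s2=capture("side")[:,:,::-1];cv2.imwrite("pics/d5.png",s2);w=capture("wrist")[:,:,::-1];cv2.imwrite("pics/w5.png",w)
x,y=u[1].astype(int)
o=np.zeros((600,800,3),np.uint8);o[:400,:400]=cv2.resize(cc[y-45:y+55,x-50:x+50],(400,400),interpolation=2)
o[:400,400:]=cv2.resize(w[180:350,170:340],(400,400));
x,y=proj(calibration("side"),[[.52,0,.12]])[0].astype(int);r=cv2.resize(s2[y-33:y+33,x-65:x+65],(394,200),interpolation=2);o[400:,:394]=r
r=cv2.resize(s2[95:150,165:275],(400,200),interpolation=2);o[400:,400:]=r
cv2.imwrite("pics/c5.png",cv2.convertScaleAbs(o,alpha=1.3))
E
```

```text
at [ 0.48   -0.1123  0.2248] -178.48 tilt [-0.0017  0.0012 -1.    ] t 10.38
(0.42, -0.11, 0.26, 180) -> [ 0.06   0.004 -0.035] 0.027
[-0.1314991  -0.20742388 -1.34368853] 0.02390787141121389 14.997236430644989 [-0.44  0.22  0.7   1.96 -0.17  1.02  1.93]
[[203.0, 163.0], [205.0, 183.0], [214.0, 187.0], [206.0, 192.0]]
```

View pics/c5.png

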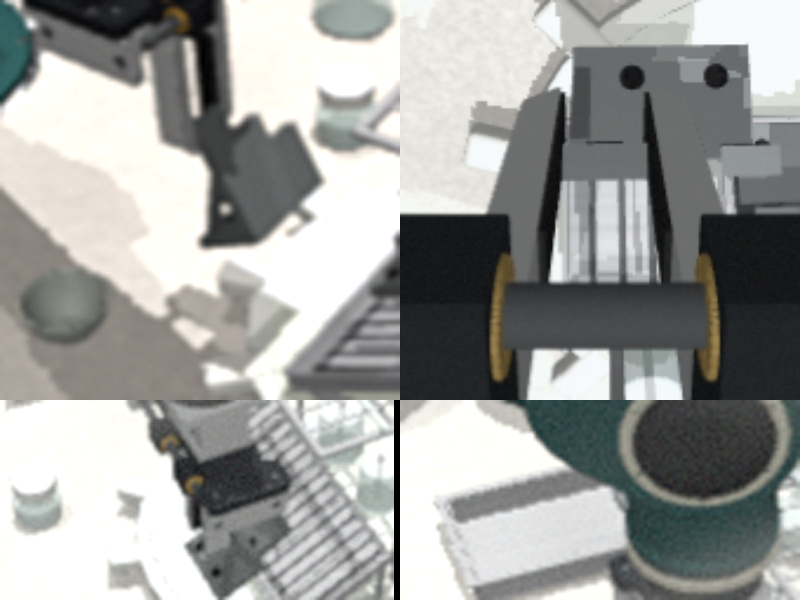

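```bash
python3 - <<'E'
from h import *
s=calibration("side");e=calibration("scene")
A=lambda q:np.array(q,float)/4+[165,90]
# cropA resized 200x160 -> 800x640
P=onz(s,A([[42,132],[80,252],[315,62]]),.032);print(P.round(3))
u=P[2]-P[0];v=P[0]-P[1];print("len",np.hypot(*u[:2]),np.hypot(*v[:2]),"dir",np.degrees(np.arctan2(u[1],u[0])),np.degrees(np.arctan2(v[1],v[0])))
print("centre",((P[1]+P[2])/2).round(4))
# scene outer corners of far tray seen in first picture (800 scale): right corner (553,238), back corner(455,190)
Q=onz(e,np.array([[554,238],[455,190]])*.64,.032);print(Q.round(3))
# sample ledge holes / foot : cropA ledge front edge corners (236,125),(268,165), top ledge z=.011
print("ledge",onz(s,A([[236,125],[268,165]]),.011).round(3), "sample tops", onz(s,A([[283,75],[318,78]]),.09).round(3))
to((.42,-.11,.30,180),(.42,.34,.30,176),(.46,.34,.30,176))
E
```

```text
[[0.427 0.449 0.032]
 [0.412 0.288 0.032]
 [0.685 0.441 0.032]]
len 0.25792870541663204 0.1616999843208549 dir -1.7420194303232026 84.57941345916487
centre [0.5487 0.3647 0.032 ]
[[0.686 0.421 0.032]
 [0.409 0.478 0.032]]
ledge [[0.596 0.411 0.011]
 [0.602 0.349 0.011]] sample tops [[0.627 0.367 0.09 ]
 [0.653 0.351 0.09 ]]
at [ 0.4825 -0.1113  0.2233] -178.36 tilt [-1.1e-03  4.0e-04 -1.0e+00] t 10.53
(0.42, -0.11, 0.3, 180) -> [ 0.062  0.003 -0.077] 0.029
(0.42, 0.34, 0.3, 176) -> [ 0.049  0.453 -0.077] 0.098
(0.46, 0.34, 0.3, 176) -> [ 0.009  0.452 -0.077] 0.098
```

>>> send_rows(steps=[0.02,0,-0.02,0,0.04,0.005,-0.04,0.02,0.06,0.03,-0.06,0.03,0.07,0.06,-0.077,0.04,0.07,0.095,-0.077,0.05,0.07,0.13,-0.077,0.06,0.07,0.165,-0.077,0.07,0.07,0.2,-0.077,0.08,0.067,0.235,-0.077,0.09,0.064,0.27,-0.077,0.098,0.06,0.305,-0.077,0.098,0.056,0.34,-0.077,0.098])

```text
t: 11.53
tool_pos: [0.4167, 0.2288, 0.2994]
tcp_rot: [[-0.998, 0.07, -0.001], [0.07, 0.998, -0.0], [0.001, -0.0, -1.0]]
wrist_force: [-0.4, -0.8, -0.8]
gripper_width: 0.0236
gripper_force: 15.0
```

```bash
python3 - <<'E'
from h import *
to((.443,.35,.30,176),(.443,.35,.125,176))
s=sense();print(s["wrist_force"],s["gripper_width"],s["joint_pos"].round(2))
E
```

```text
at [0.4167 0.2288 0.2994] 176.01 tilt [ 5.e-04 -2.e-04 -1.e+00] t 11.53
(0.443, 0.35, 0.3, 176) -> [-0.018  0.123 -0.001] 0.0
(0.443, 0.35, 0.125, 176) -> [-0.018  0.123  0.174] 0.0
[-0.4499597  -0.82656848 -0.77463938] 0.02363802233260719 [-0.87  0.08  0.32  1.89 -0.03  1.18  0.96]
```

>>> send_rows(steps=[-0.005,0.03,0,0,-0.01,0.06,0,0,-0.014,0.09,0,0,-0.018,0.115,0.01,0,-0.018,0.123,0.035,0,-0.018,0.123,0.065,0,-0.018,0.123,0.095,0,-0.018,0.123,0.125,0,-0.018,0.123,0.15,0,-0.018,0.123,0.17,0,-0.018,0.123,0.174,0,-0.018,0.123,0.174,0])

```text
t: 12.53
tool_pos: [0.4428, 0.3479, 0.1244]
tcp_rot: [[-0.998, 0.07, -0.002], [0.07, 0.998, -0.002], [0.002, -0.002, -1.0]]
wrist_force: [0.7, -0.1, -0.5]
gripper_width: 0.0238
gripper_force: 15.0
```

```bash
python3 - <<'E'
from h import *
to((.443,.35,.108,176),(.443,.35,.1,176),(.488,.35,.092,176))
s=sense();print(s["wrist_force"],s["torque"],s["gripper_width"])
import pickle
c=calibration("wrist");im=capture("wrist");cv2.imwrite("pics/w6.png",im[:,:,::-1])
# dark ledge blob seen past the fingers: expected pixel of ledge front edge for leans 30 and 8 deg
p=s["tool_pos"]+[.002,0,-.012]
for a in(30,20,8,0):
    a=np.radians(a);l=np.array([-np.cos(a),0,-np.sin(a)]);u=np.array([-np.sin(a),0,np.cos(a)])
    T=p+.045*l-.078*u; print(np.degrees(a).round(),proj(c,[T+[0,.06,0],T+[0,-.012,0]]).round(0).tolist(),T[2].round(3))
g=im.mean(2)
for col in(215,235,300,310): print(col,g[120:260:4,col].astype(int).tolist())
E
```

```text
at [0.4428 0.3479 0.1244] 176.0 tilt [ 0.0019 -0.0023 -1.    ] t 12.53
(0.443, 0.35, 0.108, 176) -> [-0.     0.002  0.016] 0.0
(0.443, 0.35, 0.1, 176) -> [-0.     0.002  0.024] 0.0
(0.488, 0.35, 0.092, 176) -> [-0.045  0.005  0.032] 0.0
[ 0.69096953 -0.14401222 -0.45206786] [ 0.00802543  0.01288487 -0.00343564] 0.023762687224908804
30.0 [[318.0, 192.0], [246.0, 197.0]] 0.022
20.0 [[318.0, 177.0], [244.0, 182.0]] 0.024
8.0 [[319.0, 160.0], [243.0, 165.0]] 0.029
0.0 [[320.0, 148.0], [241.0, 154.0]] 0.034
215 [136, 137, 141, 139, 137, 139, 139, 136, 141, 135, 140, 137, 131, 143, 134, 142, 139, 137, 138, 143, 122, 119, 120, 169, 175, 171, 173, 171, 168, 171, 169, 97, 77, 77, 78]
235 [135, 139, 133, 138, 136, 137, 139, 134, 143, 137, 138, 137, 142, 142, 126, 123, 118, 118, 117, 118, 117, 118, 116, 102, 150, 81, 82, 81, 71, 38, 24, 12, 13, 7, 9]
300 [178, 182, 180, 134, 133, 141, 138, 135, 141, 138, 141, 134, 141, 134, 118, 119, 117, 119, 119, 120, 89, 88, 60, 21, 61, 75, 75, 76, 77, 76, 76, 77, 77, 78, 76]
310 [178, 180, 181, 152, 143, 133, 138, 138, 136, 141, 133, 138, 136, 112, 116, 118, 116, 119, 119, 120, 89, 75, 75, 104, 75, 75, 75, 76, 76, 77, 74, 105, 107, 108, 161]
```

>>> send_rows(steps=[-0.008,0.001,0.003,0,-0.016,0.002,0.006,0,-0.016,0.002,0.01,0,-0.016,0.002,0.014,0,-0.016,0.002,0.017,0,-0.016,0.002,0.019,0,-0.016,0.002,0.021,0,-0.016,0.002,0.021,0], squeeze=8)

```text
t: 13.25
tool_pos: [0.459, 0.349, 0.1044]
tcp_rot: [[-0.998, 0.069, -0.0], [0.069, 0.998, -0.0], [0.0, -0.0, -1.0]]
wrist_force: [-0.9, -0.8, -1.7]
gripper_width: 0.0237
gripper_force: 8.0
```

>>> send_rows(steps=[-0.004,0,0.002,0,-0.008,0,0.004,0,-0.012,0,0.005,0,-0.016,0,0.006,0,-0.016,0,0.006,0])

```text
t: 13.67
tool_pos: [0.4769, 0.3475, 0.0992]
tcp_rot: [[-0.998, 0.071, 0.001], [0.071, 0.998, 0.0], [-0.001, 0.0, -1.0]]
wrist_force: [0.7, -3.4, 6.3]
gripper_width: 0.0239
gripper_force: 9.0
```

>>> send_rows(steps=[-0.004,0,0.001,0,-0.008,0,0.002,0,-0.011,0,0.003,0,-0.011,0,0.003,0], squeeze=5)

```text
t: 14.0
tool_pos: [0.487, 0.3469, 0.0956]
tcp_rot: [[-0.998, 0.07, 0.0], [0.07, 0.998, -0.0], [-0.0, -0.0, -1.0]]
wrist_force: [0.6, -1.4, 3.7]
gripper_width: 0.0239
gripper_force: 6.2
```

```bash
python3 - <<'E'
from h import *
s=sense();print(s["wrist_force"],s["torque"],s["tool_pos"])
c=calibration("wrist");im=capture("wrist");cv2.imwrite("pics/w7.png",im[:,:,::-1])
p=s["tool_pos"]+[.002,0,-.012]
for a in(30,20,8,0):
    a=np.radians(a);l=np.array([-np.cos(a),0,-np.sin(a)]);u=np.array([-np.sin(a),0,np.cos(a)])
    T=p+.045*l-.078*u; print(np.degrees(a).round(),proj(c,[T+[0,.06,0],T+[0,-.012,0]]).round(0).tolist(),T[2].round(3))
g=im.mean(2)
for col in(235,290,300,310): print(col,g[120:260:4,col].astype(int).tolist())
E
```

```text
[ 0.64614536 -1.36731125  3.65397505] [-0.29773801 -0.13820808  0.02170703] [0.48703609 0.34691712 0.09563321]
30.0 [[318.0, 192.0], [246.0, 196.0]] -0.006
20.0 [[318.0, 177.0], [244.0, 182.0]] -0.005
8.0 [[319.0, 159.0], [242.0, 165.0]] 0.0
0.0 [[320.0, 148.0], [241.0, 154.0]] 0.006
235 [137, 142, 141, 129, 133, 88, 119, 122, 106, 92, 79, 66, 64, 64, 64, 65, 63, 65, 69, 68, 72, 77, 89, 88, 89, 85, 84, 86, 63, 41, 18, 14, 15, 9, 13]
290 [188, 144, 177, 183, 185, 180, 174, 131, 131, 130, 184, 185, 129, 183, 129, 151, 152, 151, 152, 106, 106, 105, 105, 87, 86, 103, 82, 82, 82, 81, 82, 81, 82, 80, 81]
300 [188, 143, 178, 183, 184, 182, 112, 132, 130, 130, 129, 129, 128, 127, 126, 106, 106, 107, 106, 106, 105, 105, 103, 86, 85, 85, 46, 44, 46, 46, 49, 83, 81, 80, 80]
310 [187, 142, 179, 182, 182, 181, 110, 129, 128, 128, 128, 128, 127, 127, 126, 105, 105, 32, 29, 54, 104, 103, 103, 85, 84, 84, 46, 9, 46, 133, 135, 134, 153, 152, 151]
```

>>> send_rows(steps=[0,0,0,0,0,0,0,0,0,0,0,0,0,0,0,0,0,0,0,0], claw=0.4, squeeze=10)

```text
t: 14.47
tool_pos: [0.4861, 0.3473, 0.0957]
tcp_rot: [[-0.998, 0.069, -0.0], [0.069, 0.998, -0.0], [0.0, -0.0, -1.0]]
wrist_force: [0.7, 0.3, 0.3]
gripper_width: 0.0535
gripper_force: 0.0
```

>>> send_rows(steps=[0,0,-0.01,0,0,0,-0.03,0,0,0,-0.06,0,0.01,0,-0.1,0,0.04,-0.02,-0.13,0,0.065,-0.04,-0.14,0,0.07,-0.08,-0.14,0,0.08,-0.12,-0.14,0,0.085,-0.16,-0.14,0,0.09,-0.2,-0.14,0,0.092,-0.24,-0.14,0,0.095,-0.28,-0.14,0])

```text
t: 15.47
tool_pos: [0.3713, 0.0728, 0.2364]
tcp_rot: [[-0.998, 0.069, 0.001], [0.069, 0.998, 0.001], [-0.001, 0.001, -1.0]]
wrist_force: [0.7, -0.1, 0.6]
gripper_width: 0.0565
gripper_force: 0.0
```

```bash
python3 - <<'E'
from h import *
s=calibration("side");im=capture("side");im0=cv2.imread("pics/side0.png")[:,:,::-1]
cv2.imwrite("pics/d8.png",im[:,:,::-1])
d=np.abs(im.astype(int)-im0).max(2)
# new dark objects in the left tray floor region
hull=proj(s,[[.44,.31,.003],[.60,.30,.003],[.60,.43,.003],[.44,.43,.003]])
m=np.zeros(d.shape,np.uint8);cv2.fillConvexPoly(m,hull.astype(np.int32),1)
b=((d>25)&(m>0)).astype(np.uint8);n,l,st,ce=cv2.connectedComponentsWithStats(b)
for i in range(1,n):
    if st[i,4]>15:
        ys,xs=np.where(l==i);print(st[i],onz(s,[ce[i]],.011).round(3))
x0,y0=hull.min(0).astype(int)-2;x1,y1=hull.max(0).astype(int)+2
g=im.mean(2)[y0-14:y1,x0:x1].astype(int)
print(x0,y0-14);[print(' '.join(f'{v:3d}' for v in r)) for r in g]
to((.42,.02,.23,180)); e=sense();print(e["joint_pos"].round(2))
E
```

```text
[181 124  29  21 374] [[0.479 0.384 0.011]]
179 103
 52  53  70  76 104 104  98 107 104 101  74  60  26  58 141 189 191 184 176 149 144 146 142 140 140 140 142 139 140 143 140 141 141 141 137 137 138 134 134 135 137 137 134 136 140 143 145 162 181 184 182 184 189 186 187 184 189 187 189
105 105 109 103 114 109 104  99  69  57  38  18  20  73 160 193 193 192 186 182 182 184 175 148 145 146 147 147 143 145 143 136 135 137 139 137 142 145 142 140 145 143 146 164 182 188 184 182 187 186 189 190 187 190 186 186 190 191 190
113 105 109 107 110 100  86  60  39  20  15  14  19  91 177 193 191 191 190 188 189 191 190 183 186 188 186 188 186 186 172 148 146 158 172 149 160 180 184 182 183 185 182 185 186 186 184 187 186 187 185 186 190 185 187 186 186 188 189
106 105 104 104  84  66  47  22  17  20   9   8  34  99 166 191 192 191 188 191 191 190 191 189 190 192 190 190 190 189 190 186 188 188 188 185 185 188 185 186 184 187 189 187 185 185 184 186 185 185 185 186 186 187 186 182 178 175 171
102  84  70  58  43  37  32   6  12   6  16  23  66 113 143 178 190 189 190 191 190 188 191 191 189 189 
[... 10459 characters left out ...]
 188 188 187 188 188 187 187 188 186 187 187 188 186 187
102 106 104 101 102 103 101 100 104 104 104 104 128 171 192 192 192 191 192 194 194 193 193 191 191 192 189 191 191 189 189 191 191 189 187 190 188 190 190 187 186 188 188 188 190 189 190 188 188 189 190 189 187 187 186 190 189 189 189
111 121 124 125 124 105 101 104 103 105 101 107 151 192 194 191 194 193 191 192 192 193 192 190 189 188 189 188 189 190 187 188 190 190 190 191 188 189 190 188 188 187 191 189 190 188 188 188 189 187 187 187 190 186 187 187 187 188 185
at [0.3703 0.0667 0.2364] 175.7 tilt [ 1.e-04  9.e-04 -1.e+00] t 15.52
(0.42, 0.02, 0.23, 180) -> [-0.053 -0.043  0.006] -0.075
[-0.72 -0.08  0.45  2.18  0.04  1.03  1.2 ]
```

```bash
python3 - <<'E'
from h import *
to((.49,.04,.23,181.6),(.52,.04,.154,181.6),(.549,.04,.152,181.6))
E
```

```text
at [0.3703 0.0667 0.2364] 175.7 tilt [ 1.e-04  9.e-04 -1.e+00] t 15.52
(0.49, 0.04, 0.23, 181.6) -> [-0.121 -0.018  0.006] -0.103
(0.52, 0.04, 0.154, 181.6) -> [-0.151 -0.015  0.082] -0.103
(0.549, 0.04, 0.152, 181.6) -> [-0.18  -0.013  0.084] -0.103
```

>>> send_rows(steps=[-0.03,-0.004,0,-0.03,-0.06,-0.01,0,-0.06,-0.09,-0.014,0,-0.09,-0.118,-0.018,0.005,-0.103,-0.121,-0.018,0.03,-0.103,-0.122,-0.018,0.055,-0.103,-0.13,-0.017,0.075,-0.103,-0.145,-0.016,0.082,-0.103,-0.16,-0.015,0.084,-0.103,-0.17,-0.014,0.084,-0.103,-0.172,-0.013,0.084,-0.103,-0.172,-0.013,0.084,-0.103], claw=0.12)

```text
t: 16.52
tool_pos: [0.543, 0.0496, 0.1523]
tcp_rot: [[-0.999, -0.033, 0.001], [-0.033, 0.999, -0.0], [-0.001, -0.0, -1.0]]
wrist_force: [0.2, -0.0, -0.1]
gripper_width: 0.083
gripper_force: 0.0
```

>>> send_rows(steps=[-0.002,0,0,0,-0.004,0,0,0,-0.005,0,0,0])

```text
t: 16.77
tool_pos: [0.5472, 0.05, 0.1521]
tcp_rot: [[-0.999, -0.034, -0.0], [-0.034, 0.999, 0.0], [0.0, 0.0, -1.0]]
wrist_force: [-11.2, 1.5, 5.1]
gripper_width: 0.083
gripper_force: 1.7
```

>>> send_rows(steps=[-0.001,0,0,0,-0.002,0,0,0,-0.003,0,0,0,-0.003,0,0,0])

```text
t: 17.1
tool_pos: [0.5471, 0.0498, 0.1511]
tcp_rot: [[-0.999, -0.032, -0.007], [-0.032, 0.999, 0.001], [0.007, 0.001, -1.0]]
wrist_force: [-31.7, 2.4, 12.0]
gripper_width: 0.0829
gripper_force: 3.7
```

>>> send_rows(steps=[0.005,0,0,0,0.012,0,-0.003,0,0.02,-0.003,-0.005,0,0.02,-0.006,-0.005,0,0.02,-0.009,-0.005,0,0.02,-0.009,-0.005,0,0.02,-0.009,-0.005,0])

```text
t: 17.68
tool_pos: [0.5312, 0.0399, 0.1569]
tcp_rot: [[-0.999, -0.033, 0.0], [-0.033, 0.999, -0.0], [-0.0, -0.0, -1.0]]
wrist_force: [-0.5, -0.8, -0.1]
gripper_width: 0.0823
gripper_force: 0.0
```

```bash
python3 - <<'E'
from h import *
to((.549,.04,.154,181.6)); print(sense()["wrist_force"])
a=cv2.imread("pics/e5.png");b=capture("scene")[:,:,::-1];cv2.imwrite("pics/e9.png",b)
c=cv2.imread("pics/e4.png")
# compare region of the two remaining cheeks & drainer lugs with earlier pictures
e=calibration("scene")
X=[[x,y,z] for x in(.555,.61) for y in(-.04,.13) for z in(.06,.15)]
P=proj(e,X);x0,y0=P.min(0).astype(int);x1,y1=P.max(0).astype(int)
d=np.abs(b[y0:y1,x0:x1].astype(int)-a[y0:y1,x0:x1]).max(2);print(d.mean(),(d>30).sum(),d.size)
L=proj(e,[[.45,-.25,.03],[.8,-.15,.03],[.85,0,.03],[.7,-.1,.03]]);x0,y0=L.min(0).astype(int);x1,y1=L.max(0).astype(int)
A=a[y0:y1,x0:x1];B=b[y0:y1,x0:x1]
print("lug shift",cv2.phaseCorrelate(A.mean(2).astype(np.float32),B.mean(2).astype(np.float32)),np.abs(A.astype(int)-B).max(2).mean())
P2=onz(e,np.array([[0,0]]),0)
E
```

```text
at [0.5312 0.0399 0.1569] -178.12 tilt [-3.e-04 -2.e-04 -1.e+00] t 17.68
(0.549, 0.04, 0.154, 181.6) -> [-0.018 -0.     0.003] 0.005
[-0.47761253 -0.81208811 -0.11327626]
18.260249554367203 423 3366
lug shift ((-0.2781739519540025, 0.010729130380148888), 0.9803566247224808) 9.258769633507853
```

>>> send_rows(steps=[-0.004,0,0.001,0.003,-0.008,0,0.002,0.005,-0.012,0,0.003,0.005,-0.0145,0,0.003,0.005,-0.0145,0,0.003,0.005])

```text
t: 18.15
tool_pos: [0.546, 0.0406, 0.1536]
tcp_rot: [[-1.0, -0.028, -0.0], [-0.028, 1.0, -0.0], [0.0, -0.0, -1.0]]
wrist_force: [-1.0, 0.2, -0.5]
gripper_width: 0.0822
gripper_force: 0.0
```

>>> send_rows(steps=[0,0,0,0,0,0,0,0,0,0,0,0,0,0,0,0,0,0,0,0,0,0,0,0,0,0,0,0,0,0,0,0], claw=1, squeeze=15)

```text
t: 18.82
tool_pos: [0.5455, 0.0406, 0.1538]
tcp_rot: [[-1.0, -0.028, 0.0], [-0.028, 1.0, -0.0], [-0.0, -0.0, -1.0]]
wrist_force: [0.3, 0.1, -1.9]
gripper_width: 0.0474
gripper_force: 15.0
```

>>> send_rows(steps=[0.0,0,-0.001,0,0.001,0,-0.003,0,0.002,0,-0.006,0,0.005,0,-0.011,0,0.008,0,-0.016,0,0.012,0,-0.022,0,0.018,0,-0.03,0,0.025,0,-0.04,0,0.035,0,-0.05,0,0.05,0,-0.06,0,0.07,0,-0.07,0,0.07,0,-0.07,0], squeeze=25)

```text
t: 19.82
tool_pos: [0.4732, 0.0384, 0.2258]
tcp_rot: [[-1.0, -0.028, 0.001], [-0.028, 1.0, 0.002], [-0.001, 0.002, -1.0]]
wrist_force: [1.7, -0.6, -1.3]
gripper_width: 0.0469
gripper_force: 25.0
```

```bash
python3 - <<'E'
from h import *
s=sense();print(s["wrist_force"],s["torque"],s["gripper_width"],s["gripper_force"])
to((.41,.0,.18,180))
for n in("scene","side","wrist"): cv2.imwrite(f"pics/{n}10.png",capture(n)[:,:,::-1])
c=calibration("wrist");g=cv2.imread("pics/wrist10.png").mean(2)
p=s["tool_pos"]+[.002,0,-.012]
for a in(30,20,8,0):
    a=np.radians(a);l=np.array([-np.cos(a),0,-np.sin(a)]);u=np.array([-np.sin(a),0,np.cos(a)])
    T=p+.045*l-.078*u; print(np.degrees(a).round(),proj(c,[T+[0,.072,0],T+[0,-.072,0]]).round(0).tolist(),T[2].round(3))
for col in(170,190,230,280,320,340): print(col,g[130:230:4,col].astype(int).tolist())
E
```

```text
[ 1.69344174 -0.57124728 -1.27433022] [ 0.05551021 -0.06695401 -0.02010587] 0.04687012735289447 24.967833178234287
at [0.4732 0.0384 0.2258] -178.4 tilt [-0.001   0.0015 -1.    ] t 19.82
(0.41, 0.0, 0.18, 180) -> [ 0.064 -0.037  0.046] 0.028
30.0 [[329.0, 196.0], [184.0, 192.0]] 0.124
20.0 [[331.0, 181.0], [183.0, 177.0]] 0.125
8.0 [[335.0, 164.0], [181.0, 159.0]] 0.13
0.0 [[338.0, 153.0], [179.0, 148.0]] 0.136
170 [124, 127, 127, 123, 130, 154, 176, 181, 178, 176, 126, 122, 188, 187, 187, 188, 188, 188, 188, 188, 187, 188, 187, 142, 142]
190 [125, 130, 122, 100, 108, 130, 140, 144, 143, 143, 142, 188, 149, 187, 187, 188, 188, 81, 79, 78, 44, 69, 80, 80, 80]
230 [142, 138, 144, 144, 142, 143, 147, 144, 102, 143, 144, 143, 148, 145, 144, 145, 144, 115, 80, 52, 17, 18, 80, 79, 81]
280 [144, 144, 147, 148, 147, 149, 146, 145, 146, 144, 147, 141, 163, 163, 162, 145, 146, 121, 94, 56, 16, 16, 81, 80, 80]
320 [187, 187, 188, 187, 185, 187, 188, 188, 186, 184, 188, 186, 170, 188, 187, 187, 188, 93, 94, 57, 21, 59, 94, 96, 96]
340 [124, 159, 178, 184, 186, 186, 185, 187, 187, 185, 186, 187, 187, 186, 183, 187, 180, 183, 184, 185, 186, 187, 184, 184, 137]
```

```bash
python3 - <<'E'
from h import *
g=cv2.imread("pics/wrist10.png").mean(2)
for r in range(84,212,6): print(r,' '.join(f'{int(v):3d}' for v in g[r,150:365:6]))
E
```

```text
84 175 174 176 177 121 129 123 127 126 125 123 125 137 139 138 139 141 141 145 184 184 187 186 186 186 187 187 187 187 186 186 186 186 186 187 186
90 175 177 176 177 127 121 127 126 124 123 124 123 138 137 143 142 143 138 140 187 187 186 186 185 187 187 184 187 187 186 186 186 186 187 186 186
96 180 173 174 181 127 123 124 125 127 123 124 122 142 146 147 143 136 144 143 186 186 187 186 186 187 186 188 187 186 187 166 142 122 145 152 186
102 178 178 178 174 125 125 126 122 129 122 123 126 142 142 143 147 139 142 146 143 187 188 187 187 186 187 186 187 186 186 141 124 100 187 187 187
108 176 173 177 177 127 123 120 124 127 124 125 123 149 141 146 141 142 144 144 146 187 186 187 185 186 187 187 187 185 179 102 125 184 187 187 187
114 174 177 177 177 123 126 126 125 127 127 128 128 142 146 138 144 142 145 142 142 187 186 144 155 161 187 187 187 187 130 112  88 187 188 187 187
120 175 173 177 123 125 128 131 121 124 122 125 125 139 147 145 146 144 143 144 147 151 149 142 143 138 186 187 186 187 170 111  89 188 187 188 187
126 171 176 179 127 127 127 124 128 124 123 131 123 146 142 144 143
[... 1452 characters left out ...]
 146 144 145 144 145 146 162 166 166 165 164 164 162 163 162 154 125  92 185 188 188 160 183 183 185 186 185
192 188 188 178 188 187 188 188 159 145 146 147 146 145 145 144 145 144 145 144 146 145 145 145 143 142 142 188 188 188 188 186 187 186 186 187 186
198 188 187 187 187 188 187  81  82  81  81  82  99  99 116 115 129 130 132 145 145 133 121 110  97  96  94  81  80  92  93 142 185 186 185 186 184
204 187 187 187 187 187 187  80  80  79  79  80  80  80  80  80  79  80  95  80  80  79  80  94  93  80  80  79  79  93  94 126 183 183 187 187 186
210 187 187 188 188 188 166 111  17  17  80  79  81  80  15  15  79  79  54  55  77  80  66  19  81  79  80 110  36  16  95 125 186 187 184 186 186
```

```bash
python3 - <<'E'
from h import *
to((.355,.005,.20,180),(.355,.005,.106,180))
E
```

```text
at [0.4755 0.0389 0.2244] -178.36 tilt [-1.e-03  6.e-04 -1.e+00] t 19.97
(0.355, 0.005, 0.2, 180) -> [ 0.121 -0.03   0.024] 0.029
(0.355, 0.005, 0.106, 180) -> [ 0.122 -0.03   0.118] 0.029
```

>>> send_rows(steps=[0.02,-0.005,0,0,0.045,-0.01,0,0.01,0.075,-0.02,0.005,0.02,0.1,-0.026,0.015,0.029,0.118,-0.03,0.03,0.029,0.121,-0.03,0.05,0.029,0.121,-0.03,0.075,0.029,0.121,-0.03,0.095,0.029,0.121,-0.03,0.11,0.029,0.121,-0.03,0.116,0.029,0.121,-0.03,0.118,0.029,0.121,-0.03,0.118,0.029])

```text
t: 20.97
tool_pos: [0.3556, 0.0051, 0.1059]
tcp_rot: [[-1.0, 0.001, -0.001], [0.001, 1.0, -0.001], [0.001, -0.001, -1.0]]
wrist_force: [-0.2, -0.4, -2.8]
gripper_width: 0.0471
gripper_force: 25.0
```

```bash
python3 - <<'E'
from h import *
to((.355,.005,.1005,180),(.40,.005,.09,180))
s=sense();print(s["wrist_force"],s["gripper_width"],s["joint_pos"].round(2))
E
```

```text
at [0.3556 0.0051 0.1059] 179.95 tilt [ 6.e-04 -7.e-04 -1.e+00] t 20.97
(0.355, 0.005, 0.1005, 180) -> [ 0.001 -0.     0.005] -0.001
(0.4, 0.005, 0.09, 180) -> [-0.044 -0.     0.016] -0.001
[-0.17860725 -0.41539606 -2.78527617] 0.047093502077560155 [-0.62  0.14  0.56  2.36 -0.12  0.67  1.59]
```

Both are held (−2.8 N). Touch down and swing upright along the arc.

>>> send_rows(steps=[0,0,0.002,0,0,0,0.004,0,0,0,0.006,0,0,0,0.007,0,0,0,0.007,0], squeeze=12)

```text
t: 21.38
tool_pos: [0.3567, 0.0051, 0.0995]
tcp_rot: [[-1.0, 0.001, 0.003], [0.001, 1.0, 0.0], [-0.003, 0.0, -1.0]]
wrist_force: [0.3, -4.5, 9.6]
gripper_width: 0.0477
gripper_force: 12.0
```

>>> send_rows(steps=[-0.004,0,0,0,-0.009,0,0.0005,0,-0.014,0,0.001,0,-0.019,0,0.0015,0,-0.024,0,0.0025,0,-0.029,0,0.004,0,-0.033,0,0.0055,0,-0.036,0,0.007,0,-0.039,0,0.008,0,-0.042,0,0.009,0,-0.044,0,0.0095,0,-0.044,0,0.0095,0], squeeze=10)

```text
t: 22.38
tool_pos: [0.3996, 0.0051, 0.0892]
tcp_rot: [[-1.0, 0.001, -0.0], [0.001, 1.0, -0.0], [0.0, -0.0, -1.0]]
wrist_force: [0.1, 1.1, -0.5]
gripper_width: 0.0474
gripper_force: 10.0
```

```bash
python3 - <<'E'
from h import *
s=sense();print(s["wrist_force"],s["torque"],s["gripper_width"])
c=calibration("wrist");im=capture("wrist")[:,:,::-1];cv2.imwrite("pics/wrist11.png",im);g=im.mean(2)
p=s["tool_pos"]+[.002,0,-.012]
for a in(30,20,8,0):
    a=np.radians(a);l=np.array([-np.cos(a),0,-np.sin(a)]);u=np.array([-np.sin(a),0,np.cos(a)])
    T=p+.045*l-.078*u; print(np.degrees(a).round(),proj(c,[T+[0,.072,0],T+[0,-.072,0]]).round(0).tolist(),T[2].round(3))
for col in(195,205,230,250,270,300,315): print(col,g[124:220:4,col].astype(int).tolist())
E
```

```text
[ 0.113399    1.14655679 -0.502014  ] [ 0.04207468  0.06945954 -0.02580786] 0.04737346506115511
30.0 [[330.0, 196.0], [185.0, 196.0]] -0.013
20.0 [[331.0, 181.0], [184.0, 181.0]] -0.012
8.0 [[334.0, 164.0], [181.0, 164.0]] -0.006
0.0 [[337.0, 153.0], [178.0, 153.0]] -0.001
195 [136, 138, 138, 134, 130, 134, 133, 134, 135, 136, 89, 91, 91, 21, 20, 91, 90, 90, 89, 89, 90, 81, 55, 56]
205 [133, 139, 127, 134, 131, 137, 135, 133, 131, 133, 91, 93, 91, 91, 91, 91, 90, 91, 90, 89, 90, 81, 54, 54]
230 [135, 133, 132, 135, 133, 136, 133, 135, 131, 133, 91, 93, 58, 21, 21, 90, 90, 90, 90, 91, 89, 73, 55, 53]
250 [131, 135, 132, 131, 153, 152, 150, 159, 156, 153, 108, 108, 108, 86, 86, 87, 86, 85, 86, 85, 85, 76, 76, 76]
270 [153, 153, 149, 154, 152, 151, 155, 147, 156, 155, 108, 109, 108, 108, 107, 107, 105, 106, 104, 105, 89, 74, 56, 54]
300 [198, 199, 195, 196, 199, 197, 157, 157, 158, 154, 159, 159, 158, 113, 113, 113, 112, 104, 104, 104, 104, 55, 56, 55]
315 [198, 197, 197, 198, 157, 155, 153, 156, 155, 157, 106, 106, 106, 105, 105, 105, 104, 104, 104, 103, 87, 55, 54, 56]
```

>>> send_rows(steps=[-0.003,0,0.001,0,-0.005,0,0.002,0,-0.006,0,0.003,0,-0.006,0,0.004,0,-0.006,0,0.004,0], squeeze=8)

```text
t: 22.85
tool_pos: [0.4078, 0.0053, 0.0867]
tcp_rot: [[-1.0, 0.001, 0.004], [0.001, 1.0, 0.001], [-0.004, 0.001, -1.0]]
wrist_force: [-2.4, -0.4, 31.9]
gripper_width: 0.0478
gripper_force: 25.3
```

```bash
python3 - <<'E'
from h import *
s=sense();print(s["wrist_force"],s["tool_pos"],s["gripper_width"])
g=capture("wrist").mean(2)
for col in(205,270,315): print(col,g[124:220:4,col].astype(int).tolist())
E
```

```text
[-2.38702387 -0.4349113  31.93294475] [0.40779473 0.00531006 0.08670097] 0.04780871428935328
205 [131, 136, 135, 140, 138, 136, 130, 136, 60, 89, 89, 89, 88, 89, 90, 88, 88, 87, 87, 87, 59, 59, 59, 60]
270 [132, 139, 133, 134, 158, 151, 157, 156, 61, 104, 103, 103, 102, 102, 102, 101, 102, 101, 102, 102, 59, 59, 59, 61]
315 [198, 199, 201, 201, 154, 160, 155, 158, 82, 101, 103, 101, 101, 100, 101, 100, 101, 101, 101, 101, 59, 58, 59, 58]
```

>>> send_rows(steps=[0,0,-0.002,0,0,0,-0.003,0,0,0,-0.003,0,0,0,-0.003,0,0,0,-0.003,0], claw=0.15, squeeze=10)

```text
t: 23.32
tool_pos: [0.4053, 0.0052, 0.0882]
tcp_rot: [[-1.0, 0.001, -0.0], [0.001, 1.0, -0.0], [0.0, -0.0, -1.0]]
wrist_force: [-0.2, 0.0, -0.5]
gripper_width: 0.0772
gripper_force: 0.0
```

>>> send_rows(steps=[0,0,-0.02,0,0,0,-0.05,0,0,0,-0.08,0.1,0,0,-0.1,0.2,0,0,-0.1,0.32,0,0,-0.1,0.44,0,0,-0.1,0.56,0,0,-0.1,0.68,0,0,-0.1,0.8,0,0,-0.1,0.92,0,0,-0.1,1.04,0,0,-0.1,1.16])

```text
t: 24.32
tool_pos: [0.4052, 0.0052, 0.1882]
tcp_rot: [[-0.393, 0.919, -0.0], [0.919, 0.393, -0.0], [-0.0, -0.0, -1.0]]
wrist_force: [0.5, -0.4, -0.2]
gripper_width: 0.08
gripper_force: 0.0
```

>>> send_rows(steps=[0,0,0,0.12,0,0,0,0.24,0,0,0,0.36,0,0,0,0.41,0,0,0,0.41,0,0,0,0.41])

```text
t: 24.82
tool_pos: [0.4053, 0.0052, 0.1882]
tcp_rot: [[-0.002, 1.0, -0.0], [1.0, 0.002, -0.0], [-0.0, -0.0, -1.0]]
wrist_force: [-0.1, 0.2, -0.8]
gripper_width: 0.0797
gripper_force: 0.0
```

```bash
python3 - <<'E'
from h import *
to((.41,-.031,.187,90),(.41,-.031,.064,90)); s=sense();print(s["joint_pos"].round(2))
for n in("scene","side"): 
    im=capture(n);cv2.imwrite(f"pics/{n}12.png",im[:,:,::-1])
    c=calibration(n)
    # predicted pixels of tops of tall steps & ends
    print(n,proj(c,[[.41,.005,.085],[.41,-.067,.045],[.41,.077,.045],[.41,-.067,0],[.365,-.067,.008],[.365,.077,.008]]).round(0).tolist())
im=cv2.imread("pics/side12.png").mean(2)
c=calibration("side");P=proj(c,[[.36,-.075,0],[.42,.085,.09]]);x0,y0=P.min(0).astype(int)-6;x1,y1=P.max(0).astype(int)+6
print(x0,y0)
for r in range(y0,y1,2): print(r,' '.join(f'{int(v):3d}' for v in im[r,x0:x1:2]))
E
```

```text
at [0.4053 0.0052 0.1882] 90.13 tilt [-2.e-04 -2.e-04 -1.e+00] t 24.82
(0.41, -0.031, 0.187, 90) -> [-0.036  0.005  0.001] 0.002
(0.41, -0.031, 0.064, 90) -> [-0.036  0.005  0.124] 0.002
[-0.74  0.07  0.69  2.18 -0.06  0.9  -0.02]
scene [[214.0, 174.0], [199.0, 198.0], [229.0, 172.0], [200.0, 209.0], [188.0, 201.0], [218.0, 176.0]]
side [[212.0, 203.0], [222.0, 229.0], [205.0, 194.0], [223.0, 239.0], [208.0, 242.0], [192.0, 207.0]]
199 175
175 196 197 196 196 197 196 196
177 183 191 195 195 195 195 198
179 131 187 197 196 194 198 197
181 131 182 196 196 199 198 193
183 145 169 196 198 196 195 196
185 146 144 189 193 196 198 197
187 129 113 183 188 198 197 196
189 117 121 180 187 198 197 197
191 119 162 186 198 198 198 199
193 172 194 197 195 194 200 198
195 198 198 182 136 169 186 197
197 199 201 179 123 123 137 168
199 198 200 189  80  98 107 130
201 200 199 200  73  59  63  94
203 198 191 175  92  49  46  78
205 150 135 133  91  55  54  64
207 134 135 135 123  65  58  48
209 120 136 134 137  86  66  49
211 135 137 134 136  98  76  70
213 136 136 135 137 110  77  72
215 130 113 137 127  88  70  69
217 101  44 125  93  79  71  76
219 121 119 102  76  70  79  87
221  91  91  79  72  73  78  76
223  96  91  78  72  76  82  79
225 128  93  87  81  81  75  80
227 138  92  95  69  68  78  80
229 146 112  94  45  50  82  83
231 145 138  92  95  86  80  80
233 148 144 101  87  78  82  83
235 148 150 135  78  79  75  75
237 148 137 125  84  78  32  45
239 128 127 126 112  78  66  70
241 129 127 128 129  85  80  74
243 129 129 129 128 118  95 116
245 131 129 130 132 125 125 128
247 129 126 128 129 130 129 130
249 123 127 126 129 125 129 133
251 129 127 130 128 126 138 147
```

>>> send_rows(steps=[-0.018,0.003,0.02,0,-0.036,0.006,0.045,0,-0.036,0.006,0.075,0,-0.036,0.006,0.1,0,-0.036,0.006,0.118,0,-0.036,0.006,0.124,0,-0.036,0.006,0.124,0])

```text
t: 25.5
tool_pos: [0.4107, -0.0312, 0.0634]
tcp_rot: [[-0.001, 1.0, -0.002], [1.0, 0.001, -0.001], [-0.001, -0.002, -1.0]]
wrist_force: [-0.0, -0.3, 0.4]
gripper_width: 0.08
gripper_force: 0.0
```

>>> send_rows(steps=[0,0,0,0,0,0,0,0,0,0,0,0,0,0,0,0,0,0,0,0,0,0,0,0,0,0,0,0,0,0,0,0,0,0,0,0,0,0,0,0], claw=1, squeeze=12)

```text
t: 26.33
tool_pos: [0.4113, -0.0308, 0.0643]
tcp_rot: [[-0.0, 1.0, -0.0], [1.0, 0.0, -0.0], [-0.0, -0.0, -1.0]]
wrist_force: [-0.4, 0.1, 0.6]
gripper_width: 0.0167
gripper_force: 0.0
```

Still closing; hold a little longer.

>>> send_rows(steps=[0,0,0,0,0,0,0,0,0,0,0,0,0,0,0,0])

```text
t: 26.67
tool_pos: [0.4113, -0.0308, 0.0643]
tcp_rot: [[0.0, 1.0, -0.0], [1.0, -0.0, -0.0], [-0.0, -0.0, -1.0]]
wrist_force: [0.3, -1.2, -0.2]
gripper_width: 0.0102
gripper_force: 12.0
```

```bash
python3 - <<'E'
from h import *
# tray_right pose from earlier picks: side + scene corners at rim height
a=np.array([[.383,-.328],[.644,-.294],[.655,-.42],[.4,-.443]]);b=np.array([[.397,-.311],[.65,-.289],[.66,-.425],[.403,-.44]])
m=(a+b)/2;print(m.mean(0),[np.degrees(np.arctan2(*(m[j]-m[i])[::-1])) for i,j in((0,1),(3,2))],np.linalg.norm(m[1]-m[0]),np.linalg.norm(m[2]-m[1]))
# sample in right tray (cropB: scale 4.667, origin (245,265)): ledge front corners, z=.011
e=calibration("side");f=lambda q:np.array(q,float)/4.667+[245,265]
print(onz(e,f([[303,125],[362,226]]),.011).round(3))
print("floor inner corners",onz(e,f([[45,200],[120,365]]),.032).round(3))
s=sense();print(s["gripper_width"],s["gripper_force"])
to((.41,-.031,.20,90))
E
```

```text
[ 0.524   -0.36875] [np.float64(6.2178173495212565), np.float64(4.244638796054196)] 0.2585207922005501 0.13142012783436183
[[ 0.558 -0.329  0.011]
 [ 0.559 -0.398  0.011]]
floor inner corners [[ 0.402 -0.324  0.032]
 [ 0.4   -0.427  0.032]]
0.010236952674508417 11.992507427930832
at [ 0.4113 -0.0308  0.0643] 90.0 tilt [-1.e-04 -0.e+00 -1.e+00] t 26.67
(0.41, -0.031, 0.2, 90) -> [-0.    -0.001 -0.136] -0.0
```

>>> send_rows(steps=[0,0,-0.015,0,0,0,-0.04,0,0,0,-0.075,0,-0.01,0.002,-0.11,0,-0.035,0.006,-0.13,-0.02,-0.07,0.014,-0.136,-0.04,-0.105,0.022,-0.136,-0.06,-0.14,0.03,-0.136,-0.08,-0.175,0.038,-0.136,-0.087,-0.21,0.046,-0.136,-0.087,-0.245,0.055,-0.136,-0.087,-0.28,0.063,-0.136,-0.087])

```text
t: 27.67
tool_pos: [0.4746, -0.3123, 0.1999]
tcp_rot: [[-0.088, 0.996, -0.0], [0.996, 0.088, 0.0], [0.0, -0.0, -1.0]]
wrist_force: [1.0, 0.3, -0.2]
gripper_width: 0.0103
gripper_force: 12.0
```

>>> send_rows(steps=[-0.03,0.007,0,0,-0.055,0.013,0,0,-0.06,0.013,0,0,-0.06,0.013,0,0])

```text
t: 28.0
tool_pos: [0.4918, -0.3712, 0.1997]
tcp_rot: [[-0.085, 0.996, -0.001], [0.996, 0.085, -0.001], [-0.001, -0.001, -1.0]]
wrist_force: [0.2, 0.2, -1.8]
gripper_width: 0.0103
gripper_force: 12.0
```

```bash
python3 - <<'E'
from h import *
to((.487,-.371,.2,95),(.487,-.371,.085,95),(.487,-.371,.067,95))
s=sense();print(s["wrist_force"],s["gripper_width"],s["joint_pos"].round(2))
E
```

```text
at [ 0.4918 -0.3712  0.1997] 94.85 tilt [-7.0e-04 -1.4e-03 -1.0e+00] t 28.0
(0.487, -0.371, 0.2, 95) -> [ 0.001 -0.005 -0.   ] -0.003
(0.487, -0.371, 0.085, 95) -> [ 0.001 -0.005  0.115] -0.003
(0.487, -0.371, 0.067, 95) -> [ 0.001 -0.005  0.133] -0.003
[ 0.21350235  0.22502026 -1.83322112] 0.0102611695728434 [ 0.03  0.54  0.78  1.68 -0.42  1.1   1.02]
```

>>> send_rows(steps=[0,-0.003,0.03,0,0,-0.003,0.06,0,0,-0.003,0.09,0,0,-0.003,0.11,0,0,-0.003,0.12,0,0,-0.003,0.126,0,0,-0.003,0.13,0,0,-0.003,0.132,0,0,-0.003,0.1335,0,0,-0.003,0.1335,0])

```text
t: 28.83
tool_pos: [0.4899, -0.3698, 0.0675]
tcp_rot: [[-0.087, 0.996, 0.001], [0.996, 0.087, -0.001], [-0.001, 0.001, -1.0]]
wrist_force: [-0.4, -0.4, -1.0]
gripper_width: 0.0096
gripper_force: 12.0
```

>>> send_rows(steps=[0,0,0.0007,0,0,0,0.0015,0,0,0,0.0015,0])

```text
t: 29.08
tool_pos: [0.49, -0.3703, 0.0668]
tcp_rot: [[-0.087, 0.996, 0.002], [0.996, 0.087, -0.001], [-0.001, 0.002, -1.0]]
wrist_force: [-3.7, 2.1, 11.6]
gripper_width: 0.0103
gripper_force: 12.0
```

Floor contact at the expected height. Release and lift.

>>> send_rows(steps=[0,0,0,0,0,0,0,0,0,0,0,0,0,0,0,0,0,0,0,0,0,0,0,0], claw=0.4)

```text
t: 29.58
tool_pos: [0.4896, -0.3697, 0.0653]
tcp_rot: [[-0.087, 0.996, -0.0], [0.996, 0.087, -0.0], [-0.0, -0.0, -1.0]]
wrist_force: [-0.7, 0.2, 1.0]
gripper_width: 0.046
gripper_force: 0.0
```

>>> send_rows(steps=[0,0,-0.02,0,0,0,-0.05,0,0,0,-0.09,0,0,0,-0.125,0,0.03,-0.005,-0.13,0.02,0.06,-0.011,-0.13,0.04,0.1,-0.019,-0.13,0.06,0.14,-0.028,-0.13,0.08,0.18,-0.037,-0.13,0.087,0.22,-0.045,-0.13,0.087,0.26,-0.054,-0.13,0.087,0.3,-0.063,-0.13,0.087])

```text
t: 30.58
tool_pos: [0.3997, -0.0747, 0.1951]
tcp_rot: [[-0.0, 1.0, 0.0], [1.0, 0.0, 0.0], [0.0, 0.0, -1.0]]
wrist_force: [1.1, 0.2, 0.0]
gripper_width: 0.0563
gripper_force: 0.0
```

>>> send_rows(steps=[0,0,0,0,0,0,0,0], claw=0.15)

```text
t: 30.75
tool_pos: [0.4006, -0.074, 0.1956]
tcp_rot: [[-0.005, 1.0, 0.001], [1.0, 0.005, 0.002], [0.002, 0.001, -1.0]]
wrist_force: [1.0, -0.4, 0.0]
gripper_width: 0.0661
gripper_force: 0.0
```

```bash
python3 - <<'E'
from h import *
to((.411,.041,.19,90),(.411,.041,.064,90))
s=sense();print(s["gripper_width"],s["joint_pos"].round(2))
E
```

```text
at [ 0.4006 -0.074   0.1956] 90.29 tilt [ 1.8e-03  9.0e-04 -1.0e+00] t 30.75
(0.411, 0.041, 0.19, 90) -> [0.115 0.011 0.006] 0.005
(0.411, 0.041, 0.064, 90) -> [0.115 0.011 0.132] 0.005
0.06613390974710665 [-0.73  0.07  0.88  2.18 -0.07  0.92  0.2 ]
```

>>> send_rows(steps=[0.035,0.004,0,0,0.07,0.007,0,0,0.105,0.01,0.005,0.005,0.115,0.011,0.03,0.005,0.115,0.011,0.06,0.005,0.115,0.011,0.09,0.005,0.115,0.011,0.115,0.005,0.115,0.011,0.128,0.005,0.115,0.011,0.131,0.005,0.115,0.011,0.131,0.005])

```text
t: 31.58
tool_pos: [0.4118, 0.0373, 0.0638]
tcp_rot: [[0.007, 1.0, -0.001], [1.0, -0.007, -0.002], [-0.002, -0.001, -1.0]]
wrist_force: [-0.5, -0.2, 0.3]
gripper_width: 0.0803
gripper_force: 0.0
```

>>> send_rows(steps=[0,0,0,0,0,0,0,0,0,0,0,0,0,0,0,0,0,0,0,0,0,0,0,0,0,0,0,0,0,0,0,0,0,0,0,0,0,0,0,0,0,0,0,0,0,0,0,0], claw=1, squeeze=12)

```text
t: 32.58
tool_pos: [0.4117, 0.0387, 0.0643]
tcp_rot: [[0.005, 1.0, -0.0], [1.0, -0.005, -0.0], [-0.0, -0.0, -1.0]]
wrist_force: [-0.0, -0.2, 0.5]
gripper_width: 0.0097
gripper_force: 12.0
```

>>> send_rows(steps=[0,0,0,0,0,0,0,0,0,0,0,0])

```text
t: 32.83
tool_pos: [0.4117, 0.0386, 0.0643]
tcp_rot: [[0.005, 1.0, -0.0], [1.0, -0.005, -0.0], [-0.0, -0.0, -1.0]]
wrist_force: [0.0, 1.2, -0.0]
gripper_width: 0.0099
gripper_force: 12.0
```

```bash
python3 - <<'E'
from h import *
c=np.array([.552,.370]);y=np.radians(-4)
w=c+.014*np.array([np.cos(y),np.sin(y)]);print(w)
to((.41,.041,.22,90),(w[0],w[1],.22,86),(w[0],w[1],.067,86))
# first L in left tray and sample: look at saved side12 (arm away) columns
e=calibration("side");im=capture("side");cv2.imwrite("pics/side13.png",im[:,:,::-1])
g=im.mean(2)
print(proj(e,[[.492,.338,.088],[.492,.41,.048],[.492,.338,.003],[.447,.338,.011],[.447,.41,.011]]).round(0).tolist())
for r in range(104,150,3): print(r,' '.join(f'{int(v):3d}' for v in g[r,176:240:2]))
E
```

```text
[0.5659659  0.36902341]
at [0.4117 0.0386 0.0643] 89.72 tilt [-2.e-04 -0.e+00 -1.e+00] t 32.83
(0.41, 0.041, 0.22, 90) -> [ 0.002 -0.002 -0.156] -0.005
(np.float64(0.5659658967036376), np.float64(0.36902340936758227), 0.22, 86) -> [ 0.331  0.153 -0.156] 0.065
(np.float64(0.5659658967036376), np.float64(0.36902340936758227), 0.067, 86) -> [ 0.331  0.153 -0.003] 0.065
[[201.0, 125.0], [196.0, 121.0], [204.0, 143.0], [191.0, 145.0], [185.0, 133.0]]
104  46  47  46  50  49  43  43  43  49  46  42  42  45  57  69  70  77  83  73  72  65  53 149 170 187 189 192 193 194 194 195 197
107  47  48  50  46  42  41  49  46  47  49  42  54  47  49  42  61  70  72  76  73  64  71 193 194 189 193 193 190 179 168 149 125
110  45  45  52  41  47  43  46  40  49  46  46  44  44  48  57  48  49  60  69  72  79  95 181 175 156 146 122  99  95  86  92  85
113  48  51  54  45  49  51  49  50  43  43  49  50  45  47  50  48  54  52  51  64  73  66  82 101  94  98  98  92  97  52  59  59
116  48  47  48  45  51  48  49  45  65 108 126 117 115 112 115 115 114 120  86  61  50  63  66  80 100  96 116 120 160  9
[... 761 characters left out ...]
  50  85 166 169 159 140 113  93  96  95
137 201 128  54  47  90 104  35  23  36  28  37  32  30  41  33  29  32  22  30  67 107  55  56  95  94  92  90  96  96  95  99 105
140 199 196 146  81  47  79 108  74  33  34  26  28  35  33  34  31  28  57  96  79  50  41  85  95  93  98 110 119 129 147 156 170
143 198 197 152 152 139  47  50  61  97 107  97  73  78  82  88 102  96  55  50  54  45  40  77 142 154 161 195 195 195 194 193 192
146 198 199 192 151 139  34  39  47  49  45  42  49  52  42  47  45  45  51  48  48  50  52 106 196 193 192 193 194 192 192 192 193
149 196 197 198 187 136  44  43  44  53  46  53  48  49  49  47  47  55  52  49  55  53  56  94 193 193 191 193 191 192 192 192 192
```

>>> send_rows(steps=[0,0,-0.015,0,0,0,-0.04,0,0.002,0,-0.075,0,0.015,0,-0.11,0,0.04,0,-0.14,0.01,0.075,0,-0.156,0.02,0.11,0.005,-0.156,0.03,0.145,0.02,-0.156,0.04,0.18,0.04,-0.156,0.05,0.212,0.06,-0.156,0.06,0.244,0.08,-0.156,0.065,0.275,0.1,-0.156,0.065])

```text
t: 33.88
tool_pos: [0.5134, 0.3152, 0.2197]
tcp_rot: [[0.069, 0.998, -0.001], [0.998, -0.069, -0.0], [-0.0, -0.001, -1.0]]
wrist_force: [0.5, -0.3, 0.6]
gripper_width: 0.0099
gripper_force: 12.0
```

>>> send_rows(steps=[0.025,0.025,0,0,0.045,0.05,0,0,0.052,0.062,0,0,0.052,0.062,0,0,0.052,0.062,0,0])

```text
t: 34.3
tool_pos: [0.5787, 0.3603, 0.2193]
tcp_rot: [[0.07, 0.998, -0.001], [0.998, -0.07, -0.002], [-0.002, -0.001, -1.0]]
wrist_force: [-0.2, -0.8, -1.5]
gripper_width: 0.01
gripper_force: 12.0
```

```bash
python3 - <<'E'
from h import *
to((.572,.369,.067,86))
s=sense();print(s["wrist_force"],s["gripper_width"],s["joint_pos"].round(2))
E
```

```text
at [0.5787 0.3603 0.2193] 85.96 tilt [-1.6e-03 -6.0e-04 -1.0e+00] t 34.3
(0.572, 0.369, 0.067, 86) -> [ 0.008 -0.007  0.152] -0.001
[-0.15441118 -0.82465715 -1.4995969 ] 0.010038776971988305 [-1.01  0.59  0.61  1.48 -0.36  1.18 -0.41]
```

>>> send_rows(steps=[0.004,-0.003,0.03,0,0.008,-0.006,0.06,0,0.008,-0.006,0.09,0,0.008,-0.006,0.115,0,0.008,-0.006,0.135,0,0.008,-0.006,0.144,0,0.008,-0.006,0.149,0,0.008,-0.006,0.151,0,0.008,-0.006,0.1525,0,0.008,-0.006,0.1535,0,0.008,-0.006,0.1535,0])

```text
t: 35.22
tool_pos: [0.5734, 0.3694, 0.0676]
tcp_rot: [[0.07, 0.998, 0.001], [0.998, -0.07, 0.001], [0.001, 0.001, -1.0]]
wrist_force: [0.2, 0.2, -1.8]
gripper_width: 0.0099
gripper_force: 12.0
```

>>> send_rows(steps=[0,0,0.0007,0,0,0,0.0015,0,0,0,0.0015,0])

```text
t: 35.47
tool_pos: [0.5737, 0.3695, 0.067]
tcp_rot: [[0.07, 0.998, 0.001], [0.998, -0.07, 0.001], [0.001, 0.001, -1.0]]
wrist_force: [-4.1, -1.6, 13.5]
gripper_width: 0.0098
gripper_force: 12.0
```

Floor contact. Release and retreat.

>>> send_rows(steps=[0,0,0,0,0,0,0,0,0,0,0,0,0,0,0,0,0,0,0,0], claw=0.6)

```text
t: 35.88
tool_pos: [0.5731, 0.3691, 0.0653]
tcp_rot: [[0.07, 0.998, -0.0], [0.998, -0.07, -0.0], [-0.0, -0.0, -1.0]]
wrist_force: [-0.0, -0.5, 0.4]
gripper_width: 0.0366
gripper_force: 0.0
```

>>> send_rows(steps=[0,0,-0.01,0,0,0,-0.03,0,0,0,-0.06,0,0,0,-0.095,0,0,0,-0.13,0,-0.01,-0.02,-0.15,0,-0.02,-0.05,-0.16,0,-0.05,-0.08,-0.16,0,-0.08,-0.11,-0.16,0,-0.11,-0.14,-0.16,0,-0.15,-0.155,-0.16,0,-0.19,-0.16,-0.16,0])

```text
t: 36.88
tool_pos: [0.3981, 0.1919, 0.2253]
tcp_rot: [[0.067, 0.998, -0.001], [0.998, -0.067, 0.001], [0.001, -0.001, -1.0]]
wrist_force: [1.1, -1.1, 1.1]
gripper_width: 0.0376
gripper_force: 0.0
```

>>> send_rows(steps=[-0.04,0,-0.02,0,-0.08,0,-0.03,0,-0.12,0,-0.03,0,-0.16,0,-0.03,0,-0.2,0,-0.03,0,-0.24,0,-0.03,0,-0.26,0,-0.03,0,-0.26,0,-0.03,0])

```text
t: 37.55
tool_pos: [0.3819, -0.0709, 0.2558]
tcp_rot: [[0.076, 0.997, 0.001], [0.997, -0.076, 0.002], [0.002, 0.001, -1.0]]
wrist_force: [-0.1, -0.5, -0.3]
gripper_width: 0.0377
gripper_force: 0.0
```

```bash
python3 - <<'E'
from h import *
print(sense()["tool_pos"],sense()["t"])
e=calibration("side");s=calibration("scene")
im=capture("side");cv2.imwrite("pics/side14.png",im[:,:,::-1]);g=im.mean(2);S=capture("scene");cv2.imwrite("pics/scene14.png",S[:,:,::-1])
for nm,w,tall in(("L1",(.493,.374),-1),("L2",(.573,.3695),-1),("R",(.489,-.37),1)):
    q=[[w[0],w[1]+tall*.024,.088],[w[0],w[1]-tall*.024,.048],[w[0]-.045,w[1]+.036,.011],[w[0]-.045,w[1]-.036,.011]]
    print(nm,proj(e,q).round(0).tolist())
print("left tray");
for r in range(98,150,2): print(r,' '.join(f'{int(v):3d}' for v in g[r,176:262:2]))
E
```

```text
[ 0.38189685 -0.07087909  0.25577784] 37.55
L1 [[201.0, 122.0], [197.0, 123.0], [185.0, 133.0], [191.0, 145.0]]
L2 [[223.0, 117.0], [219.0, 118.0], [207.0, 127.0], [214.0, 140.0]]
R [[291.0, 292.0], [298.0, 315.0], [271.0, 309.0], [283.0, 333.0]]
left tray
98  46  46  53 115 101  29  37  26  32  30  24  28  26  29  33  35  35  23  30  39  22  36 111  65  58 126 131 129 133 129 130 159 185 186 186 191 197 199 200 199 199 198 200
100  42  44  46 106 109  31  32  27  20  31  30  28  33  28  32  34  35  31  19  36  33  86  89  51 100 130 130 128 132 159 183 185 191 197 199 201 197 200 199 199 198 200 199
102  49  42  43 105 113  60  28  21  27  32  26  31  35  28  34  38  31  24  26  28  80  98  49  79 126 128 138 156 184 194 194 196 199 195 198 198 199 199 199 200 200 198 199
104  42  42  39  63 112 102  25  26  35  23  27  38  35  25  32  25  37  32  32  88 103  51  85 169 192 193 195 196 194 193 197 199 197 193 194 194 197 198 199 197 199 202 201
106  46  40  47  48  84 114  89  29  18  26  27  22  36  27  36  26  34  51 108  93  52 100 192 196 195 193 193 194 194 191 180 169 156 160 
[... 3031 characters left out ...]
 198 199 155 117 110 127 122  75  41  22  18  25  16  19  37  51  92  96  38  34  46  66  94 114 109  49  59  59  63  63  66  71 172 195 193 194 194 196 193 193 193 193 195
144 200 200 167 135  94 129 124 128 130 104  95  73  87 101 108 109 111  92  68 101  94 112 119 103  76  59  63  62  75  69  73  99 110 196 194 194 196 194 194 195 195 194 193
146 202 193 184  95  89 118 132 122 116 103 119 117 108 100 111 110 110  91  72  83  74  75  81 100 144 143  62  68  71  74  76  77  80 174 196 196 194 194 193 193 192 192 195
148  76  46  31  33  91 105 112 109 106 107 101  81 102  98 110 111 112  98  48  48  54  81 181 157 119  84  69  73  74  78  88  81  83 138 193 195 191 193 193 195 195 196 197
```

>>> send_rows(steps=[0.04,0,0,0,0.08,0,0,0,0.12,0,0,0,0.16,0,0,0,0.2,0,0,0,0.24,0,0,0,0.28,0,0,0,0.32,-0.01,0,0,0.36,-0.03,0,0,0.4,-0.05,0,0,0.44,-0.07,0,0,0.48,-0.09,0,0])

```text
t: 38.65
tool_pos: [0.3285, 0.4095, 0.2551]
tcp_rot: [[0.068, 0.998, -0.001], [0.998, -0.068, -0.0], [-0.0, -0.001, -1.0]]
wrist_force: [0.8, 0.9, 1.0]
gripper_width: 0.0379
gripper_force: 0.0
```

>>> send_rows(steps=[0.03,-0.01,0,0,0.06,-0.02,0,0,0.09,-0.03,0,0,0.1,-0.03,0,0,0.1,-0.03,0,0])

```text
t: 39.07
tool_pos: [0.3056, 0.5115, 0.2542]
tcp_rot: [[0.065, 0.998, -0.001], [0.998, -0.065, -0.001], [-0.001, -0.001, -1.0]]
wrist_force: [0.1, 0.1, -0.1]
gripper_width: 0.0379
gripper_force: 0.0
```

```bash
python3 - <<'E'
from h import *
print(sense()["tool_pos"],sense()["t"])
im=capture("side");cv2.imwrite("pics/side15.png",im[:,:,::-1]);cv2.imwrite("pics/scene15.png",capture("scene")[:,:,::-1]);g=im.mean(2)
ch="@%#*+=-:. "
print("left tray")
for r in range(98,152,1): print(r,''.join(ch[min(9,int(v/20))] for v in g[r,174:262]))
print("right tray")
for r in range(262,350,1): print(r,''.join(ch[min(9,int(v/20))] for v in g[r,246:362]))
E
```

```text
[0.30561962 0.51154155 0.25422975] 39.0667
left tray
98 .....        .:---------------=======================-======-=--:........               
99 ...           ..:---------:-----=====================-=====---:........                 
100 .               .:----------------==================-=====--:......                     
101                  ..:------------------===================-:......                       
102                    ...:-------------------============--:....                           
103                       ..:--:------------------------:.... ..                            
104                         ....:-::::-------------::....      ..      .....                
105                             .. .....:-:.::....... .. ...    .   .......                 
106                                      .  .. ...   .......  . ....:::-::..                
107                                  .         ....  ....  .....::--==---:..                
108                                        .    ...  . .......:--==-=+=-=-...               
109                       
[... 13931 characters left out ...]
--:..::......:-++++====-=-:..                     .            ..             .     .   ..     
345                   .:----:......::-=++======-:::..                                                            ..     
346                    .:---:....::-=+++==-==-::...                                                    .     ....   ....
347                     ::--.:.::-=+++=====--:..                       .           .          . .             ..    ....
348                     .:-:.::-=++=======-::.             .                                             . .     ..... .
349                      :--::-=+=======-:.  .              .       .      .        .  .                  .       ..   .
```

```bash
python3 -c "
from cell import *
print(hand_in())"
```

```text
the job is handed in; nothing more can be done
None
```

The drainer was turned to face the robot within about 2 degrees, both left cheeks were stood in the left-hand tray and the right cheek in the right-hand tray, and the job was handed in at about 39 s with no verdict returned; a last side-camera printout showed all three standing beside undisturbed samples, though the drainer heading and bystanders were not re-measured at the end.

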